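# Top up the stub rack from the stack chute

### The job

Some pockets of the welding rack have no tube stub in them. Fill every empty pocket with one stub, drawn one at a time from the bottom of the stack chute with its pull-out shuttle, laid flat and fully down in the pocket; leave the stubs that are already in the rack and any left over in the chute where they are. Finish with the shuttle pushed fully home, and do not disturb the other things on the bench.

Things in the scene. Friction and masses are not known exactly. Their poses are not given: they have to be found in the camera images.
- rack: The rack: a fixed flat aluminium plate, 221 (x) by 217 (y) by 14 mm high, with six pockets open at the top, each 95 mm (x) by 45 mm (y), 8 mm deep, in two rows of three, 106 mm apart along x, 76 mm along y. Origin under its centre on the bench. A stub lies flat in a pocket, lengthwise, and stands 12 mm proud of the rack's top. Three or four pockets start empty.
- pocket1 (a point): Centre of the floor of rack pocket 1, 6 mm above the bench. Axes: x along the pocket's length, y across it, z up.
- pocket2 (a point): Centre of the floor of rack pocket 2, 6 mm above the bench. Axes: x along the pocket's length, y across it, z up.
- pocket3 (a point): Centre of the floor of rack pocket 3, 6 mm above the bench. Axes: x along the pocket's length, y across it, z up.
- pocket4 (a point): Centre of the floor of rack pocket 4, 6 mm above the bench. Axes: x along the pocket's length, y across it, z up.
- pocket5 (a point): Centre of the floor of rack pocket 5, 6 mm above the bench. Axes: x along the pocket's length, y across it, z up.
- pocket6 (a point): Centre of the floor of rack pocket 6, 6 mm above the bench. Axes: x along the pocket's length, y across it, z up.
- rackstub1_c (a point): Centre (half-way up) of the stub that lies in rack pocket 1 from the start; absent (None) if that pocket starts empty. A piece of rectangular steel tube, 90 mm long (x) by 40 mm wide (y) by 20 mm thick (z), 0.18 kg, with dark ends; all stubs are alike.
- rackstub2_c (a point): Centre (half-way up) of the stub that lies in rack pocket 2 from the start; absent (None) if that pocket starts empty. A piece of rectangular steel tube, 90 mm long (x) by 40 mm wide (y) by 20 mm thick (z), 0.18 kg, with dark ends; all stubs are alike.
- rackstub3_c (a point): Centre (half-way up) of the stub that lies in rack pocket 3 from the start; absent (None) if that pocket starts empty. A piece of rectangular steel tube, 90 mm long (x) by 40 mm wide (y) by 20 mm thick (z), 0.18 kg, with dark ends; all stubs are alike.
- rackstub4_c (a point): Centre (half-way up) of the stub that lies in rack pocket 4 from the start; absent (None) if that pocket starts empty. A piece of rectangular steel tube, 90 mm long (x) by 40 mm wide (y) by 20 mm thick (z), 0.18 kg, with dark ends; all stubs are alike.
- rackstub5_c (a point): Centre (half-way up) of the stub that lies in rack pocket 5 from the start; absent (None) if that pocket starts empty. A piece of rectangular steel tube, 90 mm long (x) by 40 mm wide (y) by 20 mm thick (z), 0.18 kg, with dark ends; all stubs are alike.
- rackstub6_c (a point): Centre (half-way up) of the stub that lies in rack pocket 6 from the start; absent (None) if that pocket starts empty. A piece of rectangular steel tube, 90 mm long (x) by 40 mm wide (y) by 20 mm thick (z), 0.18 kg, with dark ends; all stubs are alike.
- stub1_c (a point): Centre (half-way up) of spare stub 1, number 1 from the bottom of the chute's stack at the start, lying flat; a block of steel tube 90 (x) by 40 (y) by 20 (z) mm like those in the rack, 0.14 to 0.24 kg.
- stub2_c (a point): Centre (half-way up) of spare stub 2, number 2 from the bottom of the chute's stack at the start, lying flat; a block of steel tube 90 (x) by 40 (y) by 20 (z) mm like those in the rack, 0.14 to 0.24 kg.
- stub3_c (a point): Centre (half-way up) of spare stub 3, number 3 from the bottom of the chute's stack at the start, lying flat; a block of steel tube 90 (x) by 40 (y) by 20 (z) mm like those in the rack, 0.14 to 0.24 kg.
- stub4_c (a point): Centre (half-way up) of spare stub 4, number 4 from the bottom of the chute's stack at the start, lying flat; a block of steel tube 90 (x) by 40 (y) by 20 (z) mm like those in the rack, 0.14 to 0.24 kg.
- chute: The stack chute, fixed, grey: x points from handle to column, z up; origin on the bench under the centre of the shuttle's pocket when fully drawn out. The column (104 x 53 mm, hood included 112 x 58 mm, 121 mm high, closed on top) is centred at x = +120 mm and holds four stubs lengthwise along x. Its front ends 45 mm above the bench: only the lowest stub can come out, towards -x.
- shuttle (a joint): Travel (m) of the aluminium slide under the column: 0 home (pocket under the stack), 0.12 drawn fully out to the chute's -x; end stops, stays where left, 5 to 15 N to move. Drawn out it brings the lowest stub; the plate behind holds up the rest. Pushed back empty to within 4 mm of home, the next stub drops in. Do not push it back with a stub still in it: it may catch.
- shuttle_pocket (a point): Centre of the floor of the shuttle's pocket, 20 mm above the bench, moving with the shuttle; axes as the chute's. The pocket is 101 mm (x) by 46 mm (y): side lips 5 mm high, front stop 10 mm high, plate behind 19 mm high. The stub in it lies flat, its length along x, up to 6 mm off centre along x.
- handle (a point): The shuttle's handle: a black upright round post, 22 mm across, from 20 to 80 mm above the bench, free all round. This point is on its axis, 65 mm above the bench, 112 mm in front (-x) of the shuttle pocket's centre; it moves with the shuttle.
- wrench: A combination wrench 170 mm long lying on the bench between rack and chute; bystander.
- hammer: A hammer 260 mm long lying on the bench; bystander.
- square: A grey right-angled magnetic welding square, 100 mm, lying on the bench; bystander.
Things that resemble listed ones, but are neither listed nor needed, are in the scene too. What is shaped like the part that bears rackstub3_c but pink or turquoise is not meant.

How it is judged:
At the end, for the whole second after the job is handed in: Each rack pocket holds one stub, flat on its floor (centre within 8 mm of the pocket's, at most 2.5 mm too high); stubs first in the rack are in their own pockets; each chute stub is in a rack pocket or in the chute's column; the shuttle is within 6 mm of home (((horizontal distance between rackstub1_c and pocket1 below 0.008 m and z of rackstub1_c in the frame of pocket1 below 0.0125 m) or (horizontal distance between stub1_c and pocket1 below 0.008 m and z of stub1_c in the frame of pocket1 below 0.0125 m) or (horizontal distance between stub2_c and pocket1 below 0.008 m and z of stub2_c in the frame of pocket1 below 0.0125 m) or (horizontal distance between stub3_c and pocket1 below 0.008 m and z of stub3_c in the frame of pocket1 below 0.0125 m) or (horizontal distance between stub4_c and pocket1 below 0.008 m and z of stub4_c in the frame of pocket1 below 0.0125 m)) and ((horizontal distance between rackstub2_c and pocket2 below 0.008 m and z of rackstub2_c in the frame of pocket2 below 0.0125 m) or (horizontal distance between stub1_c and pocket2 below 0.008 m and z of stub1_c in the frame of pocket2 below 0.0125 m) or (horizontal distance between stub2_c and pocket2 below 0.008 m and z of stub2_c in the frame of pocket2 below 0.0125 m) or (horizontal distance between stub3_c and pocket2 below 0.008 m and z of stub3_c in the frame of pocket2 below 0.0125 m) or (horizontal distance between stub4_c and pocket2 below 0.008 m and z of stub4_c in the frame of pocket2 below 0.0125 m)) and ((horizontal distance between rackstub3_c and pocket3 below 0.008 m and z of rackstub3_c in the frame of pocket3 below 0.0125 m) or (horizontal distance between stub1_c and pocket3 below 0.008 m and z of stub1_c in the frame of pocket3 below 0.0125 m) or (horizontal distance between stub2_c and pocket3 below 0.008 m and z of stub2_c in the frame of pocket3 below 0.0125 m) or (horizontal distance between stub3_c and pocket3 below 0.008 m and z of stub3_c in the frame of pocket3 below 0.0125 m) or (horizontal distance between stub4_c and pocket3 below 0.008 m and z of stub4_c in the frame of pocket3 below 0.0125 m)) and ((horizontal distance between rackstub4_c and pocket4 below 0.008 m and z of rackstub4_c in the frame of pocket4 below 0.0125 m) or (horizontal distance between stub1_c and pocket4 below 0.008 m and z of stub1_c in the frame of pocket4 below 0.0125 m) or (horizontal distance between stub2_c and pocket4 below 0.008 m and z of stub2_c in the frame of pocket4 below 0.0125 m) or (horizontal distance between stub3_c and pocket4 below 0.008 m and z of stub3_c in the frame of pocket4 below 0.0125 m) or (horizontal distance between stub4_c and pocket4 below 0.008 m and z of stub4_c in the frame of pocket4 below 0.0125 m)) and ((horizontal distance between rackstub5_c and pocket5 below 0.008 m and z of rackstub5_c in the frame of pocket5 below 0.0125 m) or (horizontal distance between stub1_c and pocket5 below 0.008 m and z of stub1_c in the frame of pocket5 below 0.0125 m) or (horizontal distance between stub2_c and pocket5 below 0.008 m and z of stub2_c in the frame of pocket5 below 0.0125 m) or (horizontal distance between stub3_c and pocket5 below 0.008 m and z of stub3_c in the frame of pocket5 below 0.0125 m) or (horizontal distance between stub4_c and pocket5 below 0.008 m and z of stub4_c in the frame of pocket5 below 0.0125 m)) and ((horizontal distance between rackstub6_c and pocket6 below 0.008 m and z of rackstub6_c in the frame of pocket6 below 0.0125 m) or (horizontal distance between stub1_c and pocket6 below 0.008 m and z of stub1_c in the frame of pocket6 below 0.0125 m) or (horizontal distance between stub2_c and pocket6 below 0.008 m and z of stub2_c in the frame of pocket6 below 0.0125 m) or (horizontal distance between stub3_c and pocket6 below 0.008 m and z of stub3_c in the frame of pocket6 below 0.0125 m) or (horizontal distance between stub4_c and pocket6 below 0.008 m and z of stub4_c in the frame of pocket6 below 0.0125 m)) and ((horizontal distance between stub1_c and pocket1 below 0.008 m and z of stub1_c in the frame of pocket1 below 0.0125 m) or (horizontal distance between stub1_c and pocket2 below 0.008 m and z of stub1_c in the frame of pocket2 below 0.0125 m) or (horizontal distance between stub1_c and pocket3 below 0.008 m and z of stub1_c in the frame of pocket3 below 0.0125 m) or (horizontal distance between stub1_c and pocket4 below 0.008 m and z of stub1_c in the frame of pocket4 below 0.0125 m) or (horizontal distance between stub1_c and pocket5 below 0.008 m and z of stub1_c in the frame of pocket5 below 0.0125 m) or (horizontal distance between stub1_c and pocket6 below 0.008 m and z of stub1_c in the frame of pocket6 below 0.0125 m) or (horizontal distance between stub1_c and shuttle_pocket below 0.015 m and height (world z) of stub1_c below 0.115 m)) and ((horizontal distance between stub2_c and pocket1 below 0.008 m and z of stub2_c in the frame of pocket1 below 0.0125 m) or (horizontal distance between stub2_c and pocket2 below 0.008 m and z of stub2_c in the frame of pocket2 below 0.0125 m) or (horizontal distance between stub2_c and pocket3 below 0.008 m and z of stub2_c in the frame of pocket3 below 0.0125 m) or (horizontal distance between stub2_c and pocket4 below 0.008 m and z of stub2_c in the frame of pocket4 below 0.0125 m) or (horizontal distance between stub2_c and pocket5 below 0.008 m and z of stub2_c in the frame of pocket5 below 0.0125 m) or (horizontal distance between stub2_c and pocket6 below 0.008 m and z of stub2_c in the frame of pocket6 below 0.0125 m) or (horizontal distance between stub2_c and shuttle_pocket below 0.015 m and height (world z) of stub2_c below 0.115 m)) and ((horizontal distance between stub3_c and pocket1 below 0.008 m and z of stub3_c in the frame of pocket1 below 0.0125 m) or (horizontal distance between stub3_c and pocket2 below 0.008 m and z of stub3_c in the frame of pocket2 below 0.0125 m) or (horizontal distance between stub3_c and pocket3 below 0.008 m and z of stub3_c in the frame of pocket3 below 0.0125 m) or (horizontal distance between stub3_c and pocket4 below 0.008 m and z of stub3_c in the frame of pocket4 below 0.0125 m) or (horizontal distance between stub3_c and pocket5 below 0.008 m and z of stub3_c in the frame of pocket5 below 0.0125 m) or (horizontal distance between stub3_c and pocket6 below 0.008 m and z of stub3_c in the frame of pocket6 below 0.0125 m) or (horizontal distance between stub3_c and shuttle_pocket below 0.015 m and height (world z) of stub3_c below 0.115 m)) and ((horizontal distance between stub4_c and pocket1 below 0.008 m and z of stub4_c in the frame of pocket1 below 0.0125 m) or (horizontal distance between stub4_c and pocket2 below 0.008 m and z of stub4_c in the frame of pocket2 below 0.0125 m) or (horizontal distance between stub4_c and pocket3 below 0.008 m and z of stub4_c in the frame of pocket3 below 0.0125 m) or (horizontal distance between stub4_c and pocket4 below 0.008 m and z of stub4_c in the frame of pocket4 below 0.0125 m) or (horizontal distance between stub4_c and pocket5 below 0.008 m and z of stub4_c in the frame of pocket5 below 0.0125 m) or (horizontal distance between stub4_c and pocket6 below 0.008 m and z of stub4_c in the frame of pocket6 below 0.0125 m) or (horizontal distance between stub4_c and shuttle_pocket below 0.015 m and height (world z) of stub4_c below 0.115 m)) and horizontal distance between rackstub1_c and pocket1 below 0.008 m and z of rackstub1_c in the frame of pocket1 below 0.0125 m and horizontal distance between rackstub2_c and pocket2 below 0.008 m and z of rackstub2_c in the frame of pocket2 below 0.0125 m and horizontal distance between rackstub3_c and pocket3 below 0.008 m and z of rackstub3_c in the frame of pocket3 below 0.0125 m and horizontal distance between rackstub4_c and pocket4 below 0.008 m and z of rackstub4_c in the frame of pocket4 below 0.0125 m and horizontal distance between rackstub5_c and pocket5 below 0.008 m and z of rackstub5_c in the frame of pocket5 below 0.0125 m and horizontal distance between rackstub6_c and pocket6 below 0.008 m and z of rackstub6_c in the frame of pocket6 below 0.0125 m and value of joint shuttle below 0.006 m); the robot touches nothing.
It fails at once if a stub that was already in the rack is taken out or shoved out of its pocket (distance of any of rackstub1_c, rackstub2_c, rackstub3_c, rackstub4_c, rackstub5_c, rackstub6_c from where it was at the start of the episode above 0.05 m).
It fails at once if a bystander (wrench, hammer, welding square) is moved by more than 5 cm (distance of any of wrench, hammer, square from where it was at the start of the episode above 0.05 m).
Of rackstub1, rackstub2, rackstub3, rackstub4, rackstub5, rackstub6 only 2 to 3 are there at a start; the rules pass over those that are not, and their reading is None.
Once in a run the grip may slacken for a moment while it holds something.
It also fails if it takes over 210 s, if anything falls off the work surface, if the arm or the gripper's body presses on something with over 40 N, if the wrist force passes 120 N, or if a joint passes its speed limit or range.

### The arm

A 6-joint arm with a two-finger parallel gripper is mounted at the origin on the work surface. World frame = base frame: x ahead of the robot, y to its left, z up, the work surface at z = 0. Lengths are in m, angles in rad, forces in N, time in s.
With the tool pointing down it reaches from about 0.275 to 0.75 m from the base axis. Payload 10.2 kg.
Tool frame: the origin (TCP) lies at the centre of the arm's flange, where the gripper is bolted on; the fingertips stand 166 mm ahead of it and the grasp point (between the pads) lies 147 mm ahead of it; z points along the fingers, y is the direction in which the jaws open and shut (so a half turn about z gives the same grasp; the last joint's range is limited). The gripper opens to 88 mm and grips with 3 to 60 N. Pads are 18 mm wide; open, the fingers measure 123 mm over their backs; the gripper's body (75 mm by 187 mm) begins 45 mm behind the grasp point.
Start: joints at [-1.557, 0.313, 1.498, -0, 1.331, -0.223], TCP at [0.123, -0.51, 0.405] pointing down, gripper open.
Joint ranges: [-2.94, 2.94], [-0.97, 2.17], [0.19, 2.56], [-1.23, 4.37], [0.02, 3.11], [-2.88, 2.88]. Speed limits (rad/s): [2.39, 2.39, 3.01, 3.14, 3.14, 3.14].

### API

Orientations are given as a 3x3 rotation matrix whose columns are the frame's x, y, z axes.
In Python, from station import observe, snapshot, close_job gives the robot as it stands.
- The arm moves only by the tool arm_command, never from a script. Its argument "increments" is a list of rows, each a list of 3 entries, a list of its own where there are three numbers: the closure, from -1 (fully open) to 1 (shut), then the shift along the tool's x, y, z in mm, then the turn about the tool's z in degrees. A call has 1 to 20 rows; each row is the pose to reach, as a shift and turn from the pose commanded when the call began, along the tool's axes at that moment; what a row does not reach only later rows make up. A row lasts 1/10 s, in which the tool goes at most 50 mm and 8.59 degrees, less where a joint would pass 70% of its speed; a pose out of reach is approached as far as the arm can. A call with a gripper value outside its range is refused whole. The fingers move at their own pace and stop on an object; "squeeze" is the grip in N (left out, the last holds). Time passes only in rows, so rows that repeat a pose let the fingers close. It gives the time, the measured TCP pose, the force and the opening at its end, in the units of the state.
- observe(): the state, without advancing time (a new reading comes with each control period).
- snapshot(name): name is "scene" or "side" or "wrist"; returns a dict with "color" (420x560x3 uint8, red, green, blue), "fx", "fy", "cx", "cy" (pixels), "dist" ([k1, k2, p1, p2, k3] as OpenCV has them; the pictures are not rectified), "extrinsics" (4x4, takes a point from camera to world coordinates); the wrist camera has in their place "hand_eye" (4x4, takes a point from camera to tool coordinates, whose origin is the TCP and whose axes are the flange's). Camera axes: x right, y down, z forward; pixel columns grow to the right and rows downward; lengths in m; the calibration is good to about 2 mm. A picture is of the moment at which its call begins: read the wrist's pose just before it. There is no depth.
- close_job(): hands the job in, once; it reports no verdict.
The state is a dict: "clock": time; "qpos": joint angles; "qvel": joint speeds; "effort": joint torques, N m; "position": TCP position; "orientation": TCP orientation; "wrist_force": force on the tool from outside, world axes, zero at the start; "ft_torque": the same for the moment, N m; "grip_width": finger opening in m.
Only numpy, scipy, OpenCV 4.12 (cv2) and the standard library are available. Lean on these libraries where they do the work, as an engineer would, in place of code of your own. Each camera call takes 0.05 s, during which the arm holds its last target.

## Working session

There is one attempt and no reset: what is moved stays moved. The work goes in short steps, Python scripts to look and compute and a tool call to move; the robot and the scene stay as the last step left them, time stands still between calls to the robot, and variables do not carry over. Pictures are saved under pics/ and viewed, and the job is handed in when it is done.

Besides the shell and the picture viewer there is one more tool, called after "Request:" in YAML: its name, and indented under it one key for each argument. arm_command: Moves the arm, as the interface text tells. Its arguments: {"type":"object","properties":{"increments":{"type":"array"},"squeeze":{"type":"number"}},"required":["increments"]}

```bash
ls; mkdir -p pics; python3 - <<'E'
from station import observe,snapshot
import cv2,numpy as np
s=observe();print({k:np.round(v,3).tolist() for k,v in s.items()})
for n in("scene","side","wrist"):
    d=snapshot(n);cv2.imwrite(f"pics/{n}0.png",d["color"][:,:,::-1])
    print(n,d["fx"],d["fy"],d["cx"],d["cy"],d["dist"]);print(np.round(d.get("extrinsics",d.get("hand_eye")),4).tolist())
E
```

```text
pics
{'clock': 0.0, 'qpos': [-1.557, 0.313, 1.498, 0.0, 1.331, -0.223], 'qvel': [-0.001, -0.001, -0.001, -0.0, -0.0, 0.0], 'effort': [-0.0, -40.221, -25.227, 0.069, 0.035, -0.0], 'position': [0.123, -0.51, 0.404], 'orientation': [[0.972, 0.235, -0.0], [0.235, -0.972, 0.001], [0.0, -0.001, -1.0]], 'wrist_force': [0.199, -0.534, -0.123], 'ft_torque': [0.031, 0.022, -0.008], 'grip_width': 0.088}
scene 483.43910737241816 483.43910737241816 285.0595915682013 208.23350174771394 [0.05629495 0.         0.         0.         0.        ]
[[0.4012, 0.7467, -0.5305, 1.1583], [0.916, -0.3256, 0.2345, -0.3221], [0.0024, -0.58, -0.8146, 1.1109], [0.0, 0.0, 0.0, 1.0]]
side 441.0100151752922 441.0100151752922 274.1044064392086 207.98532772530262 [-0.05164896  0.          0.          0.          0.        ]
[[-0.9186, -0.2683, 0.2901, 0.0826], [-0.3951, 0.6089, -0.6878, 0.9758], [0.0078, -0.7465, -0.6654, 1.0475], [0.0, 0.0, 0.0, 1.0]]
wrist 356.0955673046512 356.0955673046512 281.9182321842285 205.5789127366569 [-0.01352263  0.          0.          0.          0.        ]
[[0.0013, -0.9597, -0.2812, 0.0719], [1.0, 0.0009, 0.0016, -0.0002], [-0.0013, -0.2812, 0.9597, 0.0208], [0.0, 0.0, 0.0, 1.0]]
```

View pics/scene0.png

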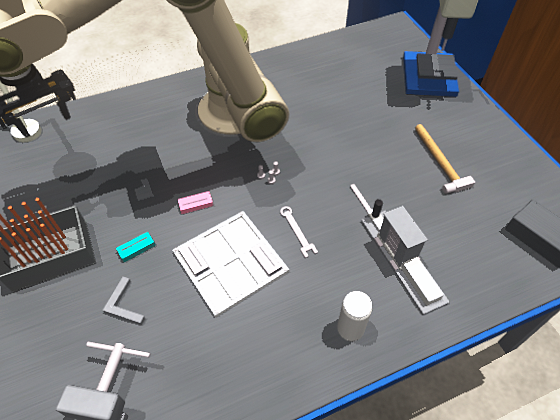

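View pics/side0.png

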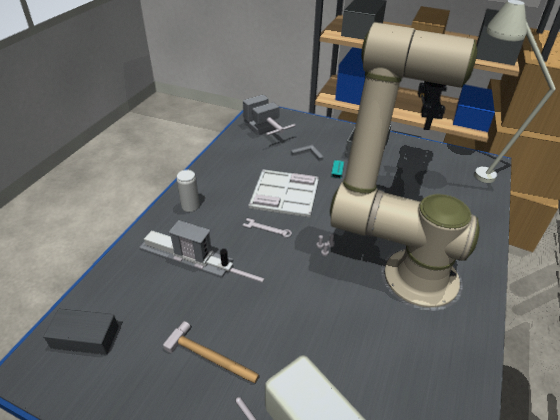

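View pics/wrist0.png

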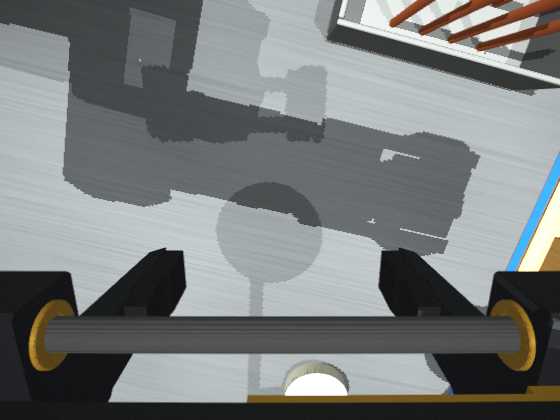

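```bash
cat > h.py <<'E'
import numpy as np,cv2
from station import observe,snapshot
def cam(d,st=None):
    K=np.array([[d["fx"],0,d["cx"]],[0,d["fy"],d["cy"]],[0,0,1.]]);D=np.array(d["dist"],float)
    if "extrinsics" in d: T=np.array(d["extrinsics"])
    else:
        W=np.eye(4);W[:3,:3]=np.array(st["orientation"]);W[:3,3]=st["position"];T=W@np.array(d["hand_eye"])
    return K,D,T
def plane(c,px,z):
    K,D,T=c
    u=cv2.undistortPoints(np.array(px,float).reshape(-1,1,2),K,D).reshape(-1,2)
    r=np.c_[u,np.ones(len(u))]@T[:3,:3].T
    t=(z-T[2,3])/r[:,2]
    return T[:3,3]+r*t[:,None]
def proj(c,P):
    K,D,T=c;Ti=np.linalg.inv(T)
    p,_=cv2.projectPoints(np.array(P,float).reshape(-1,3),cv2.Rodrigues(Ti[:3,:3])[0],Ti[:3,3],K,D);return p.reshape(-1,2)
def crop(im,x0,y0,w,h,s,name):
    cv2.imwrite(name,cv2.resize(im[y0:y0+h,x0:x0+w,::-1],None,fx=s,fy=s,interpolation=cv2.INTER_CUBIC))
def tri(c1,p1,c2,p2):
    def P(c):return np.linalg.inv(c[2])[:3]
    u1=cv2.undistortPoints(np.array(p1,float).reshape(-1,1,2),c1[0],c1[1]).reshape(-1,2).T
    u2=cv2.undistortPoints(np.array(p2,float).reshape(-1,1,2),c2[0],c2[1]).reshape(-1,2).T
    X=cv2.triangulatePoints(P(c1),P(c2),u1,u2);return (X[:3]/X[3]).T
E
python3 - <<'E'
from h import *
for n in("scene","side"):
    im=cv2.imread(f"pics/{n}0.png")[:,:,::-1]
    if n=="scene":
        crop(im,160,180,160,140,5,"pics/a1.png");crop(im,340,170,120,150,4,"pics/a2.png")
    else:
        crop(im,230,150,120,90,6,"pics/a3.png");crop(im,130,190,160,110,5,"pics/a4.png")
E
```

```text
(no output)
```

View pics/a1.png

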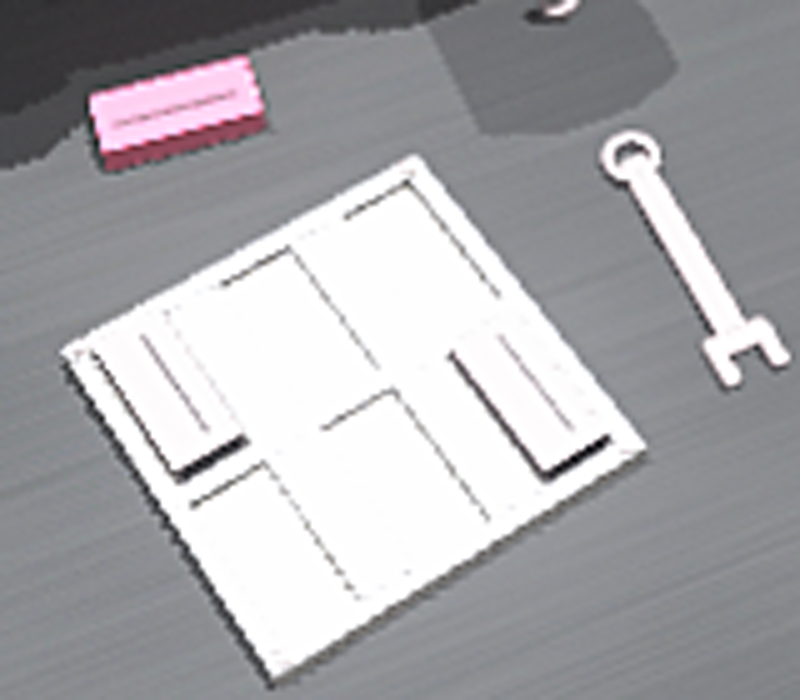

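View pics/a2.png

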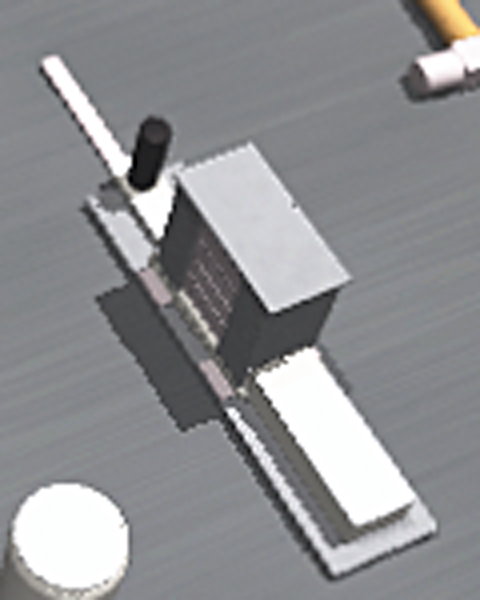

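View pics/a3.png

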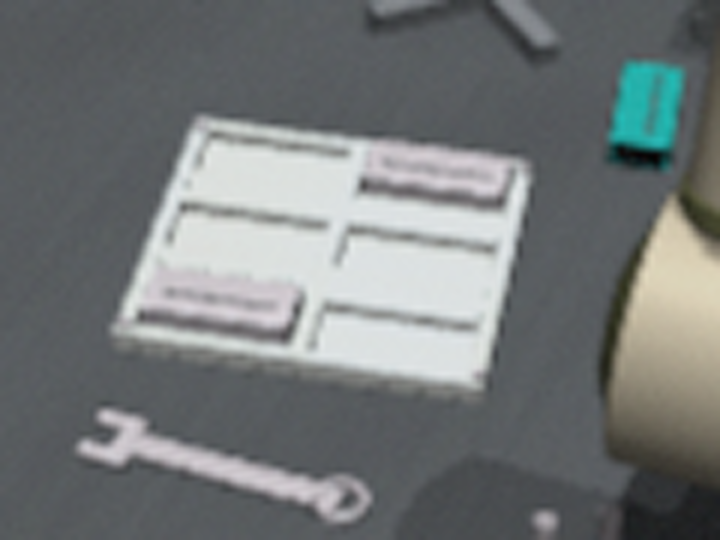

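View pics/a4.png

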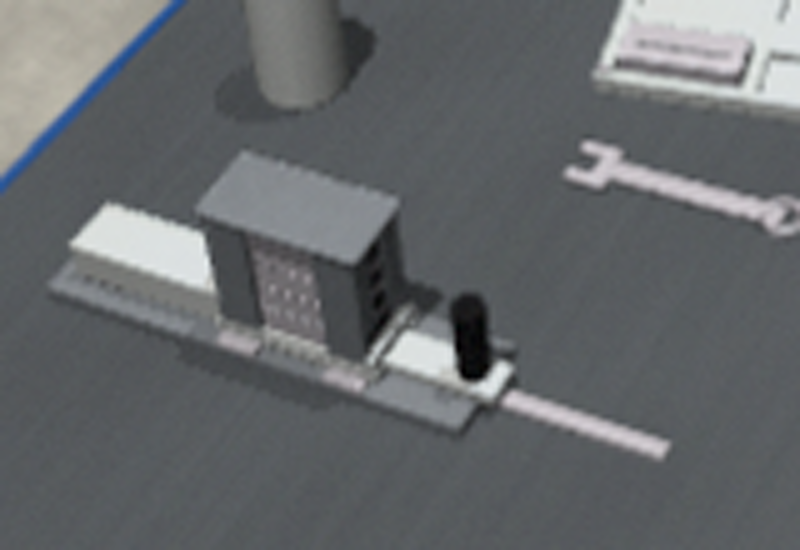

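```bash
python3 - <<'E'
from h import *
C={}
for n in("scene","side"):
    d=snapshot(n);c=cam(d);im=d["color"];C[n]=c
    g=im.min(2)
    m=(g>(170 if n=="scene" else 150)).astype(np.uint8)
    k,l,s,ce=cv2.connectedComponentsWithStats(m)
    seed={"scene":(235,240),"side":(290,188)}[n]
    for i in range(1,k):
        if s[i,4]>100: print(n,i,s[i].tolist())
    i=l[seed[1],seed[0]]
    cn,_=cv2.findContours((l==i).astype(np.uint8),0,1)
    P=plane(c,cn[0].reshape(-1,2)+0.0,0.014)[:,:2].astype(np.float32)
    r=cv2.minAreaRect(P*1000);print("rack",n,r)
    h=cv2.convexHull(cn[0]);ap=cv2.approxPolyDP(h,5,True).reshape(-1,2);Q=plane(c,ap,0.014)
    print(ap.tolist(),np.round(Q[:,:2],4).tolist(),np.round(np.linalg.norm(Q-np.roll(Q,-1,0),axis=1),4))
# chute hood top corners (manual)
sc=np.array([[340+178/4,170+175/4],[340+252/4,170+143/4],[340+351/4,170+278/4],[340+277/4,170+311/4]])
sd=np.array([[130+240/5,190+152/5],[130+399/5,190+203/5],[130+362/5,190+266/5],[130+197/5,190+210/5]])
for n,p in(("scene",sc),("side",sd)):
    Q=plane(C[n],p,0.121);print(n,np.round(Q[:,:2],4).tolist(),np.round(np.linalg.norm(Q-np.roll(Q,-1,0),axis=1),4),Q.mean(0))
# handle top
a=[340+155/4,170+125/4];b=[130+468/5,190+300/5]
print(plane(C["scene"],[a],.08),plane(C["side"],[b],.08),tri(C["scene"],[a],C["side"],[b]))
E
```

```text
scene 1 [0, 0, 59, 29, 519]
scene 4 [33, 0, 171, 99, 10066]
scene 5 [224, 0, 124, 53, 4455]
scene 7 [254, 62, 30, 43, 294]
scene 10 [18, 93, 38, 19, 159]
scene 24 [24, 119, 15, 17, 173]
scene 27 [10, 125, 15, 13, 101]
scene 32 [444, 176, 31, 15, 230]
scene 35 [351, 184, 77, 64, 1147]
scene 36 [178, 192, 34, 18, 332]
scene 38 [280, 206, 38, 51, 411]
scene 44 [172, 211, 117, 104, 6247]
scene 47 [362, 219, 16, 19, 105]
scene 62 [51, 239, 35, 20, 136]
scene 81 [397, 257, 52, 56, 1033]
scene 94 [103, 277, 40, 46, 504]
scene 95 [343, 291, 29, 29, 629]
scene 96 [420, 311, 140, 109, 6587]
scene 99 [467, 333, 38, 23, 187]
scene 100 [86, 341, 64, 51, 708]
scene 101 [57, 386, 60, 33, 1346]
rack scene ((534.015869140625, -202.49758911132812), (224.95477294921875, 219.5910186767578), 11.196588516235352)
[[243, 211], [288, 269], [214, 314], [172, 250]] [[0.4059, -0.1169], [0.6214, -0.0758], [0.6613, -0.2877], [0.4485, -0.3309]] [0.2194 0.2156 0.2171 0.2182]
side 1 [0, 0, 28, 40, 854]
side 2 [26, 0, 67, 25, 863]
side 3 [501, 0, 24, 37, 624]
side 4 [368, 23, 45, 24, 775]
side 5 [526, 23, 29, 67, 113
[... 450 characters left out ...]
de 83 [436, 275, 24, 30, 254]
side 84 [13, 276, 40, 32, 453]
side 105 [164, 322, 25, 27, 234]
side 108 [266, 356, 98, 64, 3518]
side 109 [236, 398, 19, 22, 117]
rack side ((1244.51171875, 416.1926574707031), (3.203934907913208, 5.731039047241211), 6.509440898895264)
[[13, 244]] [[1.2432, 0.4132]] [0.]
scene [[0.6279, 0.1831], [0.6252, 0.2381], [0.7342, 0.2392], [0.7363, 0.1865]] [0.0551 0.1091 0.0527 0.1085] [0.68091868 0.21169587 0.121     ]
side [[0.7333, 0.1891], [0.6222, 0.1886], [0.6162, 0.2427], [0.7294, 0.2424]] [0.1111 0.0544 0.1132 0.0534] [0.67526685 0.2156764  0.121     ]
[[0.5650253  0.21065894 0.08      ]] [[0.56787682 0.2090563  0.08      ]] [[0.56655365 0.21005691 0.08179475]]
```

Request:
arm_command:
  increments:
    - [-1,[24,-10,0],0]
    - [-1,[47,-20,0],0]
    - [-1,[71,-31,0],1]
    - [-1,[94,-41,0],1]
    - [-1,[118,-51,0],1]
    - [-1,[142,-61,0],2]
    - [-1,[165,-72,0],2]
    - [-1,[189,-82,0],2]
    - [-1,[212,-92,0],2.5]
    - [-1,[236,-102,0],2.5]
    - [-1,[260,-113,0],2.5]
    - [-1,[283,-123,0],2.5]
    - [-1,[307,-133,0],2.5]
    - [-1,[330,-143,0],2.5]
    - [-1,[354,-154,0],2.5]
    - [-1,[378,-164,0],2.5]
    - [-1,[401,-174,0],2.5]
    - [-1,[425,-184,0],2.5]
    - [-1,[448,-195,0],2.5]
    - [-1,[472,-205,0],2.5]

```text
clock: 2.25
position: [0.5346, -0.1996, 0.4046]
orientation: [[0.981, 0.192, -0.0], [0.192, -0.981, 0.0], [-0.0, -0.0, -1.0]]
wrist_force: [0.3, -0.5, 0.5]
grip_width: 0.0882
```

Request:
arm_command:
  increments:
    - [-1,[0,0,0],0]
    - [-1,[0,0,0],0]
    - [-1,[0,0,0],0]

```text
clock: 2.55
position: [0.5333, -0.2009, 0.4047]
orientation: [[0.982, 0.191, -0.0], [0.191, -0.982, 0.0], [-0.0, -0.0, -1.0]]
wrist_force: [-0.2, 0.3, -0.7]
grip_width: 0.0881
```

```bash
python3 - <<'E'
from h import *
s=observe();print(np.round(s["position"],4),np.round(s["orientation"],4).tolist())
d=snapshot("wrist");im=d["color"];cv2.imwrite("pics/w1.png",im[:,:,::-1]);np.savez("w1.npz",im=im)
c=cam(d,s);g=im.min(2);print(np.percentile(g,[5,25,50,75,95]))
P=[[.6283,.2131],]
E
```

```text
[ 0.5333 -0.2009  0.4047] [[0.9815, 0.1912, -0.0004], [0.1912, -0.9815, 0.0], [-0.0004, -0.0001, -1.0]]
[  7.  46.  88.  99. 241.]
```

View pics/w1.png

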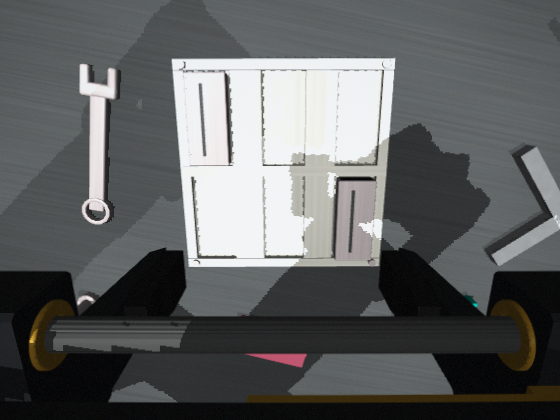

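```bash
python3 - <<'E'
from h import *
s=observe();d=snapshot("wrist");c=cam(d,s)
im=d["color"];crop(im,160,40,250,240,3,"pics/w1c.png")
p=[[173.5,59],[395,58.5],[379,266],[188,266]]
Q=plane(c,p,.014);print(np.round(Q,4).tolist(),np.round(np.linalg.norm(Q-np.roll(Q,-1,0),axis=1),4),Q.mean(0))
e=Q[0]-Q[3]+Q[1]-Q[2];print(np.degrees(np.arctan2(e[1],e[0])))
e=Q[0]-Q[1]+Q[3]-Q[2];print(np.degrees(np.arctan2(-e[0],e[1])))
# stubs: top z .026
E
```

```text
[[0.6226, -0.0768, 0.014], [0.6643, -0.2874, 0.014], [0.4482, -0.3309, 0.014], [0.4065, -0.1171, 0.014]] [0.2146 0.2204 0.2179 0.2198] [ 0.5354143  -0.20306273  0.014     ]
10.969432793635859
11.130053538811785
```

View pics/w1c.png

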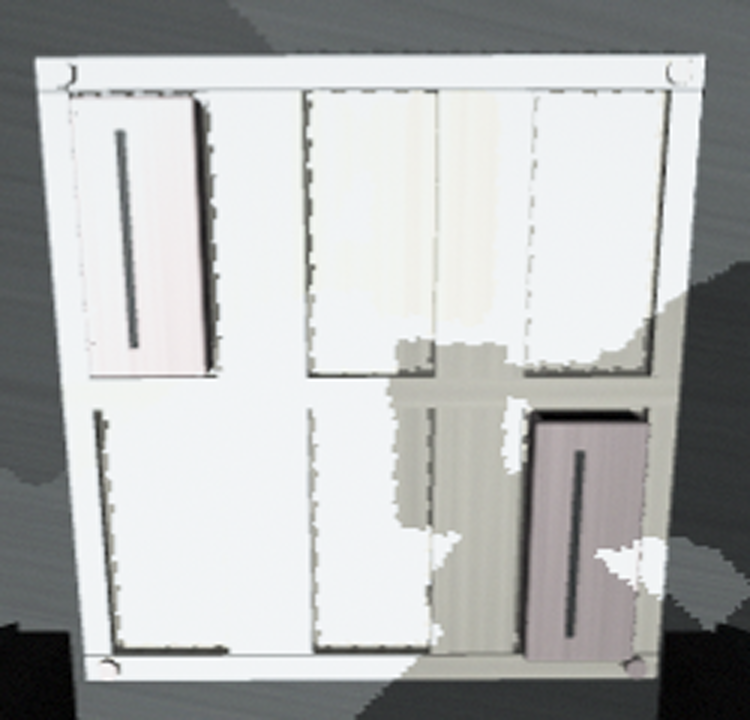

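```bash
python3 - <<'E'
from h import *
s=observe();d=snapshot("wrist");c=cam(d,s)
a=np.radians(11.05);R=np.array([[np.cos(a),-np.sin(a)],[np.sin(a),np.cos(a)]])
o=np.array([.5351,-.2030])
# mid-top pocket rims, and others, crop px/3
def px(q):return np.array(q)/3+[160,40]
for nm,q in {"M+":[[305,91],[436,91],[436,375],[309,375]],"R+":[[530,91],[668,91],[650,374],[526,374]],"M-":[[308,408],[433,408],[432,650],[314,650]]}.items():
    Q=plane(c,px(q),.014)[:,:2];L=(Q-o)@R
    print(nm,np.round(L*1000,1).tolist(),np.round(L.mean(0)*1000,1))
c2=None
d=snapshot("side");c2=cam(d)
cor=np.array([[1,1],[1,-1],[-1,-1],[-1,1]])*[.1105,.1085]
P=np.c_[cor@R.T+o,[.014]*4]
print(np.round(proj(c2,P),1).tolist()); d1=snapshot("scene");print(np.round(proj(cam(d1),P),1).tolist())
im=d["color"].copy()
big=cv2.resize(im,None,fx=6,fy=6,interpolation=cv2.INTER_CUBIC)
for p in proj(c2,P): cv2.circle(big,tuple(int(v) for v in (p+.5)*6),3,(255,0,0),-1)
cv2.imwrite("pics/s1.png",big[960:1400,1440:2000,::-1])
E
```

```text
M+ [[99.7, 21.7], [99.7, -20.9], [6.4, -22.6], [6.4, 21.8]] [53.1 -0. ]
R+ [[99.7, -51.5], [99.9, -96.5], [6.9, -97.5], [6.8, -54.1]] [ 53.3 -74.9]
M- [[-5.3, 22.3], [-5.3, -21.8], [-98.1, -23.1], [-98.1, 21.4]] [-51.7  -0.3]
[[249.1, 204.2], [263.1, 168.6], [319.1, 176.2], [310.6, 213.4]]
[[288.4, 269.3], [214.2, 315.2], [172.0, 249.6], [242.7, 211.1]]
```

View pics/s1.png

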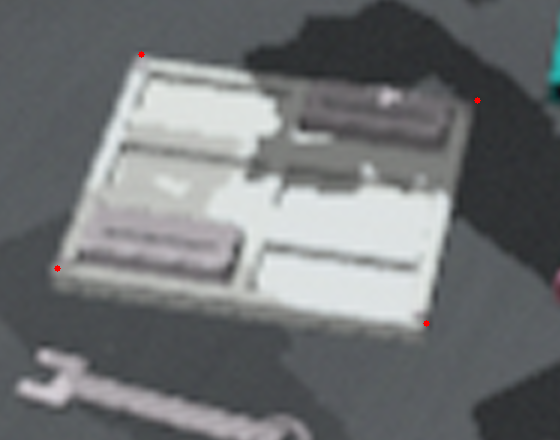

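Request:
arm_command:
  increments:
    - [-1,[6,-20,0],0.5]
    - [-1,[13,-39,0],1]
    - [-1,[19,-59,0],1.5]
    - [-1,[25,-79,0],2]
    - [-1,[31,-99,0],2.5]
    - [-1,[38,-118,0],3]
    - [-1,[44,-138,0],3.5]
    - [-1,[50,-158,0],4]
    - [-1,[56,-177,0],4.5]
    - [-1,[63,-197,0],5]
    - [-1,[69,-217,0],5.5]
    - [-1,[75,-236,0],6]
    - [-1,[81,-256,0],6.5]
    - [-1,[88,-276,0],7]
    - [-1,[94,-296,0],7.5]
    - [-1,[100,-315,0],8]
    - [-1,[106,-335,0],8.5]
    - [-1,[113,-355,0],9]
    - [-1,[119,-374,0],9.5]
    - [-1,[125,-394,0],10]

```text
clock: 4.8
position: [0.581, 0.2108, 0.4048]
orientation: [[1.0, 0.018, 0.0], [0.018, -1.0, -0.0], [0.0, 0.0, -1.0]]
wrist_force: [-1.1, -0.2, 0.5]
grip_width: 0.0881
```

Request:
arm_command:
  increments:
    - [-1,[0,0,0],0]
    - [-1,[0,0,0],0]
    - [-1,[0,0,0],0]

```text
clock: 5.1
position: [0.581, 0.2094, 0.4047]
orientation: [[1.0, 0.018, -0.0], [0.018, -1.0, -0.0], [-0.0, 0.0, -1.0]]
wrist_force: [-0.1, -0.3, 0.5]
grip_width: 0.088
```

```bash
python3 - <<'E'
from h import *
s=observe();print(np.round(s["position"],4),np.round(s["orientation"],4).tolist())
d=snapshot("wrist");im=d["color"];crop(im,150,0,280,300,2,"pics/w2.png")
E
```

```text
[0.581  0.2094 0.4047] [[0.9998, 0.0179, -0.0001], [0.0179, -0.9998, -0.0003], [-0.0001, 0.0003, -1.0]]
```

View pics/w2.png

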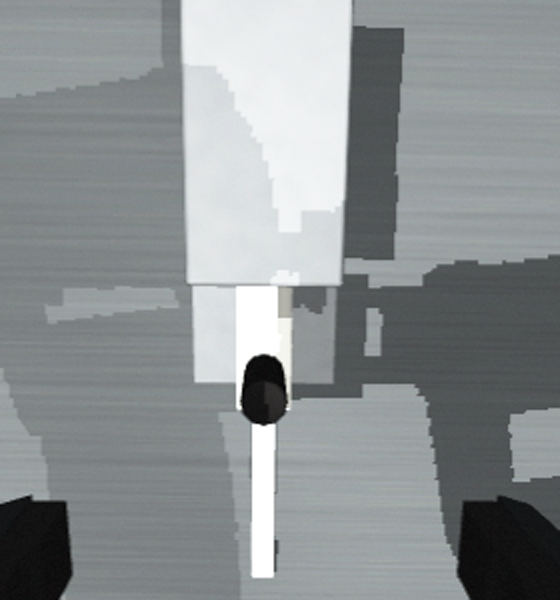

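```bash
python3 - <<'E'
from h import *
s=observe();d=snapshot("wrist");c=cam(d,s)
px=lambda q:np.array(q)/2+[150,0]
Q=plane(c,px([[181.5,4],[187,284],[341,285],[352.5,4]]),.121);print(np.round(Q*1000,1).tolist())
l=Q[0]-Q[1];r=Q[3]-Q[2];print([np.degrees(np.arctan2(v[1],v[0])) for v in(l,r)], "front mid",(Q[1]+Q[2])/2,"w",np.linalg.norm(Q[1]-Q[2]))
print("handle",plane(c,px([[264,404],[244,404],[285,404],[264,425]]),.08))
print("rod",plane(c,px([[262,575],[263,425]]),.02))
print("base",plane(c,px([[193,382],[334,382]]),.012))
E
```

```text
[[715.8, 238.9, 121.0], [623.9, 238.0, 121.0], [624.6, 181.6, 121.0], [716.9, 182.3, 121.0]]
[np.float64(0.5490127355348668), np.float64(0.40459792709849857)] front mid [0.62422799 0.20980568 0.121     ] w 0.056358429364410496
handle [[0.56725076 0.20867332 0.08      ]
 [0.56708532 0.21754098 0.08      ]
 [0.56742456 0.19936162 0.08      ]
 [0.55749342 0.20848746 0.08      ]]
rod [[0.44882967 0.20747872 0.02      ]
 [0.53865374 0.20858236 0.02      ]]
base [[0.55967148 0.24662931 0.012     ]
 [0.56108935 0.17079907 0.012     ]]
```

Request:
arm_command:
  increments:
    - [-1,[-7,0,5],0.2]
    - [-1,[-13.5,0.5,20],0.3]
    - [-1,[-13.5,0.5,40],0.3]
    - [-1,[-13.5,0.5,60],0.3]
    - [-1,[-13.5,0.5,80],0.3]
    - [-1,[-13.5,0.5,100],0.3]
    - [-1,[-13.5,0.5,115],0.3]
    - [-1,[-13.5,0.5,130],0.3]
    - [-1,[-13.5,0.5,145],0.3]
    - [-1,[-13.5,0.5,158],0.3]
    - [-1,[-13.5,0.5,170],0.3]
    - [-1,[-13.5,0.5,180],0.3]
    - [-1,[-13.5,0.5,190],0.3]
    - [-1,[-13.5,0.5,190],0.3]
    - [-1,[-13.5,0.5,190],0.3]

```text
clock: 6.7
position: [0.5676, 0.2096, 0.2149]
orientation: [[1.0, 0.013, 0.0], [0.013, -1.0, 0.0], [0.0, -0.0, -1.0]]
wrist_force: [-0.1, -0.4, -0.0]
grip_width: 0.0885
```

```bash
python3 - <<'E'
from h import *
s=observe();print(np.round(s["position"],4),np.round(s["orientation"],4).tolist())
d=snapshot("wrist");cv2.imwrite("pics/w3.png",d["color"][:,:,::-1])
E
```

```text
[0.5676 0.2096 0.2149] [[0.9999, 0.0134, 0.0002], [0.0134, -0.9999, 0.0001], [0.0002, -0.0001, -1.0]]
```

View pics/w3.png

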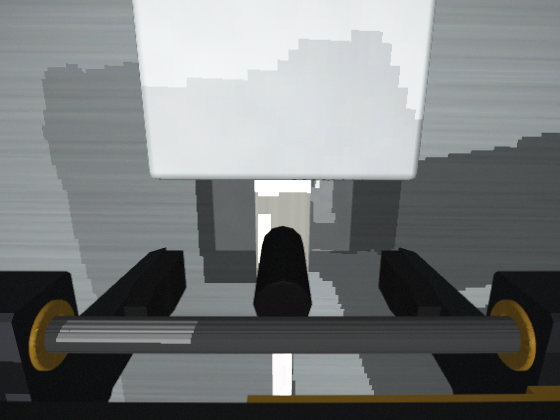

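Request:
arm_command:
  increments:
    - [1,[0,0,0],0]
    - [1,[0,0,0],0]
    - [1,[0,0,0],0]
    - [1,[0,0,0],0]
    - [1,[0,0,0],0]
    - [1,[0,0,0],0]
    - [1,[0,0,0],0]
    - [1,[0,0,0],0]
  squeeze: 40

```text
clock: 7.55
position: [0.5674, 0.2096, 0.2147]
orientation: [[1.0, 0.013, -0.0], [0.013, -1.0, -0.0], [-0.0, 0.0, -1.0]]
wrist_force: [0.8, 0.8, -0.8]
grip_width: 0.0259
```

Request:
arm_command:
  increments:
    - [1,[-3,0,0],0]
    - [1,[-9,0,0],0]
    - [1,[-16,0,0],0]
    - [1,[-24,0,0],0]
    - [1,[-32,0,0],0]
    - [1,[-40,0,0],0]
    - [1,[-48,0,0],0]
    - [1,[-56,0,0],0]
    - [1,[-64,0,0],0]
    - [1,[-72,0,0],0]
    - [1,[-80,0,0],0]
    - [1,[-88,0,0],0]
    - [1,[-95,0,0],0]
    - [1,[-101,0,0],0]
    - [1,[-107,0,0],0]
    - [1,[-112,0,0],0]
    - [1,[-116,0,0],0]
    - [1,[-119,0,0],0]
    - [1,[-119,0,0],0]

```text
clock: 9.45
position: [0.448, 0.2081, 0.2147]
orientation: [[1.0, 0.013, 0.0], [0.013, -1.0, 0.0], [0.0, -0.0, -1.0]]
wrist_force: [1.9, 3.4, -3.1]
grip_width: 0.0209
```

```bash
python3 - <<'E'
from h import *
s=observe();print(np.round(s["position"],4),s["wrist_force"])
d=snapshot("wrist");cv2.imwrite("pics/w4.png",d["color"][:,:,::-1])
E
```

```text
[0.448  0.2081 0.2147] [ 1.88839265  3.38235293 -3.13977943]
```

View pics/w4.png

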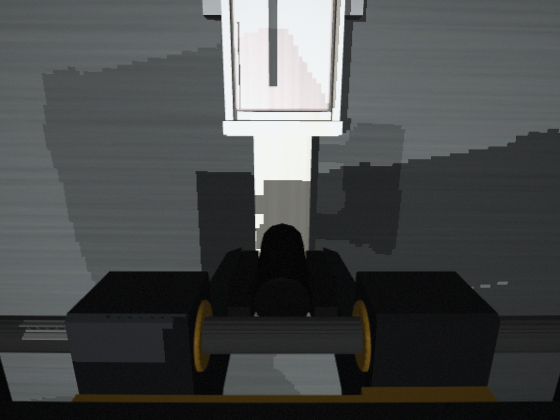

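Request:
arm_command:
  increments:
    - [1,[-1,0,0],0]
    - [1,[-2,0,0],0]
    - [1,[-2,0,0],0]

```text
clock: 9.8
position: [0.4466, 0.2081, 0.2148]
orientation: [[1.0, 0.013, 0.001], [0.013, -1.0, 0.001], [0.001, -0.001, -1.0]]
wrist_force: [4.1, 3.6, -4.8]
grip_width: 0.0211
```

Request:
arm_command:
  increments:
    - [-0.2,[0,0,0],0]
    - [-0.2,[0,0,0],0]
    - [-0.2,[0,0,0],0]
    - [-0.2,[0,0,0],0]
    - [-0.2,[0,0,0],0]
    - [-0.2,[0,0,-5],0]
    - [-0.2,[0,0,-20],0]
    - [-0.2,[0,0,-40],0]
    - [-0.2,[0,0,-60],0]
    - [-0.2,[10,0,-80],0]
    - [-0.2,[30,0,-100],0]
    - [-0.2,[50,0,-100],0]
    - [-0.2,[60,0,-100],0]
    - [-0.2,[60,0,-100],0]
    - [-0.2,[60,0,-100],0]

```text
clock: 11.3
position: [0.5059, 0.2088, 0.3141]
orientation: [[1.0, 0.014, -0.002], [0.014, -1.0, -0.0], [-0.002, 0.0, -1.0]]
wrist_force: [1.0, -0.8, -0.7]
grip_width: 0.0532
```

```bash
python3 - <<'E'
from h import *
s=observe();print(np.round(s["position"],4),s["wrist_force"],s["grip_width"])
d=snapshot("wrist");crop(d["color"],180,0,200,300,2.6,"pics/w5.png")
E
```

```text
[0.5059 0.2088 0.3141] [ 0.97011654 -0.75694607 -0.65538426] 0.0531546774421988
```

View pics/w5.png

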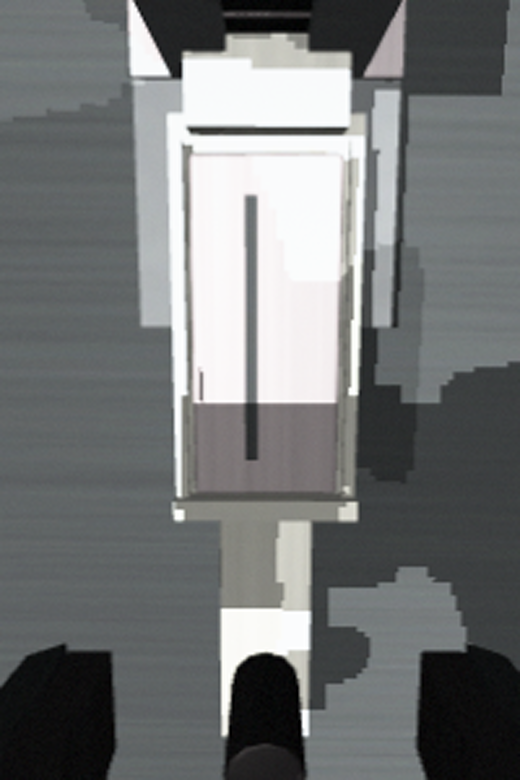

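```bash
python3 - <<'E'
from h import *
s=observe();d=snapshot("wrist");c=cam(d,s)
Q=plane(c,np.array([[188,153],[343,153],[339,493],[190,493]])/2.6+[180,0],.040);print(np.round(Q*1000,1).tolist(),Q.mean(0),np.linalg.norm(Q-np.roll(Q,-1,0),axis=1))
Q=plane(c,np.array([[246,195],[257,195],[257,460],[246,460]])/2.6+[180,0],.040);print(np.round(Q*1000,1).tolist(),Q.mean(0))
E
```

```text
[[604.2, 229.6, 40.0], [604.8, 190.1, 40.0], [515.6, 187.8, 40.0], [515.0, 229.7, 40.0]] [0.55986746 0.20928578 0.04      ] [0.0395195  0.08922597 0.04195654 0.08921534]
[[594.3, 214.7, 40.0], [594.3, 211.9, 40.0], [524.7, 211.0, 40.0], [524.6, 214.0, 40.0]] [0.55948444 0.21289781 0.04      ]
```

Request:
arm_command:
  increments:
    - [-0.2,[15,0,5],0]
    - [-0.2,[30,0.3,15],0]
    - [-0.2,[45,0.5,30],0]
    - [-0.2,[54,0.5,45],0]
    - [-0.2,[54,0.5,60],0]
    - [-0.2,[54,0.5,75],0]
    - [-0.2,[54,0.5,88],0]
    - [-0.2,[54,0.5,98],0]
    - [-0.2,[54,0.5,106],0]
    - [-0.2,[54,0.5,112],0]
    - [-0.2,[54,0.5,116],0]
    - [-0.2,[54,0.5,118.5],0]
    - [-0.2,[54,0.5,118.5],0]
    - [-0.2,[54,0.5,118.5],0]

```text
clock: 12.8
position: [0.5605, 0.209, 0.1965]
orientation: [[1.0, 0.013, 0.001], [0.013, -1.0, 0.0], [0.001, -0.0, -1.0]]
wrist_force: [0.0, -0.8, -0.9]
grip_width: 0.0528
```

Request:
arm_command:
  increments:
    - [1,[0,0,0],0]
    - [1,[0,0,0],0]
    - [1,[0,0,0],0]
    - [1,[0,0,0],0]
    - [1,[0,0,0],0]
    - [1,[0,0,0],0]
    - [1,[0,0,0],0]
    - [1,[0,0,0],0]
  squeeze: 40

```text
clock: 13.6
position: [0.5605, 0.209, 0.1965]
orientation: [[1.0, 0.013, 0.0], [0.013, -1.0, 0.0], [0.0, -0.0, -1.0]]
wrist_force: [-1.3, -0.6, 4.8]
grip_width: 0.0395
```

Request:
arm_command:
  increments:
    - [1,[0,0,-3],0]
    - [1,[0,0,-8],0]
    - [1,[0,0,-15],0]
    - [1,[0,0,-25],0]
    - [1,[0,0,-40],0]
    - [1,[0,0,-55],0]
    - [1,[0,0,-70],0]
    - [1,[0,0,-85],0]
    - [1,[0,0,-95],0]
    - [1,[0,0,-100],0]
    - [1,[0,0,-100],0]

```text
clock: 14.7
position: [0.5605, 0.209, 0.297]
orientation: [[1.0, 0.013, 0.001], [0.013, -1.0, 0.0], [0.001, -0.0, -1.0]]
wrist_force: [-0.2, -1.0, -1.5]
grip_width: 0.0395
```

```bash
python3 - <<'E'
from h import *
s=observe();print(np.round(s["position"],4),np.round(s["orientation"],4).tolist(),s["grip_width"])
d=snapshot("wrist");cv2.imwrite("pics/w6.png",d["color"][:,:,::-1])
d=snapshot("side");cv2.imwrite("pics/s6.png",d["color"][:,:,::-1]);print(plane(cam(d),[[188,207]],0))
d=snapshot("scene");print(plane(cam(d),[[352,337]],0))
E
```

```text
[0.5605 0.209  0.297 ] [[0.9999, 0.0134, 0.0011], [0.0134, -0.9999, 0.0002], [0.0011, -0.0002, -1.0]] 0.039482913482250775
[[0.82341703 0.01228849 0.        ]]
[[ 0.83999127 -0.00708432  0.        ]]
```

View pics/w6.png

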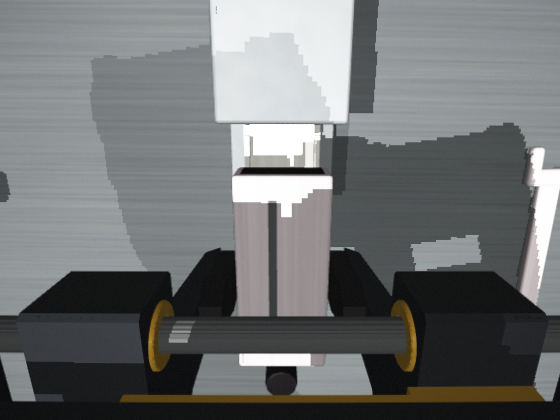

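View pics/s6.png

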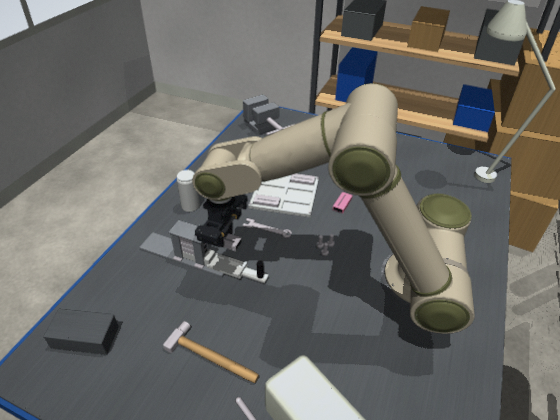

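```bash
python3 - <<'E'
from h import *
s=observe();d=snapshot("wrist");c=cam(d,s)
Q=plane(c,[[234,175],[331,175],[238,365],[326,365]],.1405);print(np.round((Q-s["position"])*1000,1).tolist())
a=np.radians(11.05);R=np.array([[np.cos(a),-np.sin(a)],[np.sin(a),np.cos(a)]])
o=np.array([.5353,-.203])
for n,v in dict(Mp=(53,0),Rp=(53,-76),Lm=(-53,76),Mm=(-53,0)).items():
    t=o+R@np.array(v)/1000;dl=np.append(t,0)-s["position"];print(n,np.round(t,4),"tool shift mm",np.round(s["orientation"].T@dl*1000,1)[:2])
E
```

```text
[[44.4, 18.8, -155.1], [44.9, -18.3, -155.1], [-43.2, 19.1, -155.1], [-42.7, -20.8, -155.1]]
Mp [ 0.5873 -0.1928] tool shift mm [ 22.  402.1]
Rp [ 0.6019 -0.2674] tool shift mm [ 35.6 476.8]
Lm [ 0.4687 -0.1386] tool shift mm [-95.9 346.2]
Mm [ 0.4833 -0.2132] tool shift mm [-82.3 421. ]
```

Request:
arm_command:
  increments:
    - [1,[0,8,0],0]
    - [1,[1,22,0],-0.5]
    - [1,[2,42,0],-1]
    - [1,[3,64,0],-2]
    - [1,[5,88,0],-2.5]
    - [1,[6,112,0],-3]
    - [1,[7,136,0],-4]
    - [1,[9,160,0],-4.5]
    - [1,[10,184,0],-5]
    - [1,[12,208,0],-6]
    - [1,[13,232,0],-6.5]
    - [1,[14,256,0],-7]
    - [1,[15,280,0],-8]
    - [1,[17,304,0],-8.5]
    - [1,[18,328,0],-9]
    - [1,[20,350,0],-9.5]
    - [1,[21,370,0],-10]
    - [1,[22,386,0],-10.3]
    - [1,[22,397,0],-10.3]
    - [1,[22,402,0],-10.3]

```text
clock: 16.9
position: [0.5877, -0.1936, 0.296]
orientation: [[0.982, 0.191, -0.0], [0.191, -0.982, 0.0], [-0.0, -0.0, -1.0]]
wrist_force: [0.9, -0.5, -2.8]
grip_width: 0.0395
```

Request:
arm_command:
  increments:
    - [1,[0,0,10],0]
    - [1,[0,0,25],0]
    - [1,[0,0,40],0]
    - [1,[0,0,50],0]
    - [1,[0,0,60],0]
    - [1,[0,0,65],0]
    - [1,[0,0,65],0]
    - [1,[0,0,65],0]

```text
clock: 17.7
position: [0.588, -0.1927, 0.2316]
orientation: [[0.981, 0.192, 0.001], [0.192, -0.981, -0.0], [0.001, 0.0, -1.0]]
wrist_force: [-0.0, -0.6, -1.4]
grip_width: 0.0395
```

```bash
python3 - <<'E'
from h import *
s=observe();print(np.round(s["position"],4),np.round(s["orientation"],4).tolist(),s["grip_width"])
d=snapshot("wrist");cv2.imwrite("pics/w7.png",d["color"][:,:,::-1])
d=snapshot("side");crop(d["color"],220,140,140,100,5,"pics/s7.png")
E
```

```text
[ 0.588  -0.1927  0.2316] [[0.9814, 0.192, 0.0007], [0.192, -0.9814, -0.0003], [0.0006, 0.0004, -1.0]] 0.03952364999435276
```

View pics/w7.png

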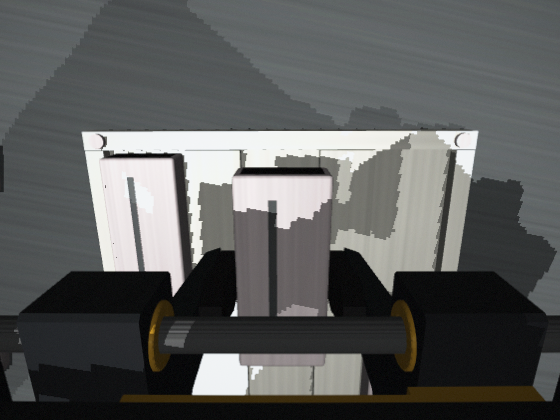

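View pics/s7.png

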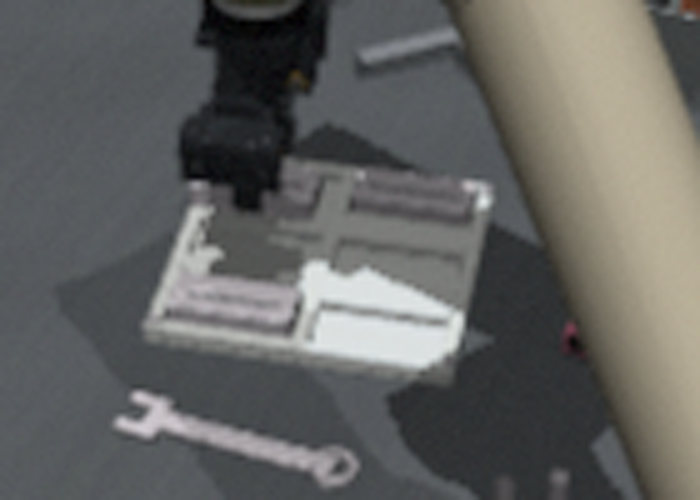

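```bash
python3 - <<'E'
from h import *
s=observe();d=snapshot("wrist");c=cam(d,s)
crop(d["color"],70,120,420,120,1.9,"pics/w7c.png")
T=lambda Q:np.round((Q-s["position"])@s["orientation"]*1000,1).tolist()
print("rack far corners",T(plane(c,[[81,131],[478,131]],.014)))
print("pocket far",T(plane(c,[[241,150.5],[320,150.5]],.014)))
print("stub far top",T(plane(c,[[234,175],[331,175]],.0755)))
E
```

```text
rack far corners [[56.5, -109.5, 217.8], [56.7, 107.2, 217.9]]
pocket far [[45.9, -22.5, 217.8], [45.9, 21.1, 217.9]]
stub far top [[44.5, -18.5, 156.4], [44.6, 19.0, 156.4]]
```

View pics/w7c.png

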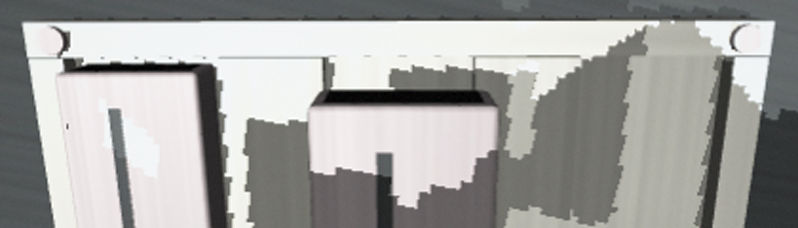

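Request:
arm_command:
  increments:
    - [1,[-1,-1,8],0]
    - [1,[-1,-1,16],0]
    - [1,[-1,-1,24],0]
    - [1,[-1,-1,30],0]
    - [1,[-1,-1,35],0]
    - [1,[-1,-1,37],0]
    - [1,[-1,-1,39],0]
    - [1,[-1,-1,41],0]
    - [1,[-1,-1,43],0]
    - [1,[-1,-1,43],0]

```text
clock: 18.85
position: [0.5866, -0.1919, 0.188]
orientation: [[0.981, 0.192, -0.0], [0.192, -0.981, 0.0], [-0.0, -0.0, -1.0]]
wrist_force: [0.2, 0.3, -1.6]
grip_width: 0.0395
```

Request:
arm_command:
  increments:
    - [1,[0,0,2],0]
    - [1,[0,0,3.5],0]
    - [1,[0,0,4.5],0]
    - [1,[0,0,4.5],0]

```text
clock: 19.25
position: [0.5866, -0.1919, 0.1836]
orientation: [[0.981, 0.192, -0.0], [0.192, -0.981, 0.0], [-0.0, -0.0, -1.0]]
wrist_force: [-0.3, -0.5, -1.6]
grip_width: 0.0394
```

Request:
arm_command:
  increments:
    - [-0.2,[0,0,0],0]
    - [-0.2,[0,0,0],0]
    - [-0.2,[0,0,0],0]
    - [-0.2,[0,0,0],0]
    - [-0.2,[0,0,-2],0]
    - [-0.2,[0,0,-8],0]
    - [-0.2,[0,0,-20],0]
    - [-0.2,[0,0,-35],0]
    - [-0.2,[0,0,-50],0]
    - [-0.2,[0,0,-65],0]
    - [-0.2,[0,0,-80],0]
    - [-0.2,[0,0,-95],0]
    - [-0.2,[0,0,-105],0]
    - [-0.2,[0,0,-105],0]
    - [-0.2,[0,0,-105],0]

```text
clock: 20.75
position: [0.5865, -0.1919, 0.2885]
orientation: [[0.981, 0.192, -0.0], [0.192, -0.981, 0.0], [-0.0, -0.0, -1.0]]
wrist_force: [-0.2, -0.3, 1.4]
grip_width: 0.0529
```

```bash
python3 - <<'E'
from h import *
s=observe();print(np.round(s["position"],4),np.round(s["orientation"],4).tolist(),s["grip_width"])
d=snapshot("wrist");c=cam(d,s);cv2.imwrite("pics/w8.png",d["color"][:,:,::-1])
t=np.array([.4470,.2075,.215]);print(np.round(s["orientation"].T@(t-s["position"])*1000,1))
E
```

```text
[ 0.5865 -0.1919  0.2885] [[0.9814, 0.1919, -0.0004], [0.1919, -0.9814, 0.0002], [-0.0004, -0.0003, -1.0]] 0.052896666160642
[ -60.3 -418.7   73.6]
```

View pics/w8.png

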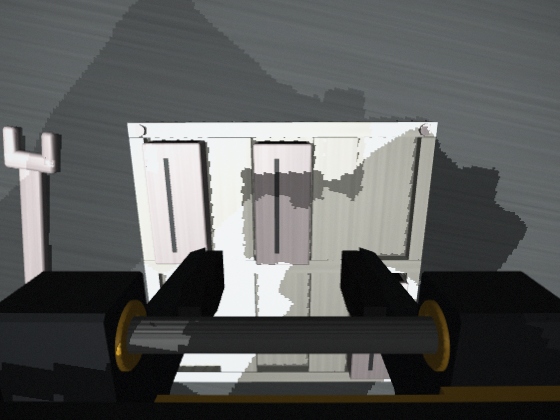

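Request:
arm_command:
  increments:
    - [-0.2,[-1,-8,0],0]
    - [-0.2,[-3,-22,0],0.5]
    - [-0.2,[-6,-42,0],1]
    - [-0.2,[-9,-65,0],2]
    - [-0.2,[-13,-90,0],2.5]
    - [-0.2,[-17,-115,0],3]
    - [-0.2,[-20,-140,0],4]
    - [-0.2,[-24,-165,0],4.5]
    - [-0.2,[-27,-190,0],5]
    - [-0.2,[-31,-215,0],6]
    - [-0.2,[-35,-240,0],6.5]
    - [-0.2,[-38,-265,0],7]
    - [-0.2,[-42,-290,0],8]
    - [-0.2,[-45,-315,0],8.5]
    - [-0.2,[-49,-340,0],9]
    - [-0.2,[-52,-363,0],9.5]
    - [-0.2,[-55,-385,0],10]
    - [-0.2,[-58,-402,0],10.3]
    - [-0.2,[-59.5,-413,0],10.3]
    - [-0.2,[-60.5,-419,0],10.3]

```text
clock: 22.8
position: [0.446, 0.2086, 0.2887]
orientation: [[1.0, 0.015, -0.0], [0.015, -1.0, 0.0], [-0.0, -0.0, -1.0]]
wrist_force: [-0.3, -0.3, 0.2]
grip_width: 0.0526
```

Request:
arm_command:
  increments:
    - [-0.2,[0,0,0],0]
    - [-0.2,[0,0,10],0]
    - [-0.2,[0,0,20],0]
    - [-0.2,[0,0,20],0]

```text
clock: 23.2
position: [0.4467, 0.2071, 0.2669]
orientation: [[1.0, 0.013, -0.003], [0.013, -1.0, -0.001], [-0.003, 0.001, -1.0]]
wrist_force: [0.0, 0.7, 0.9]
grip_width: 0.0529
```

```bash
python3 - <<'E'
from h import *
s=observe();print(np.round(s["position"],4),np.round(s["orientation"],4).tolist(),s["grip_width"])
d=snapshot("wrist");c=cam(d,s);cv2.imwrite("pics/w9.png",d["color"][:,:,::-1])
E
```

```text
[0.4467 0.2071 0.2669] [[0.9999, 0.0126, -0.0032], [0.0126, -0.9999, -0.0007], [-0.0032, 0.0006, -1.0]] 0.05292636271155052
```

View pics/w9.png

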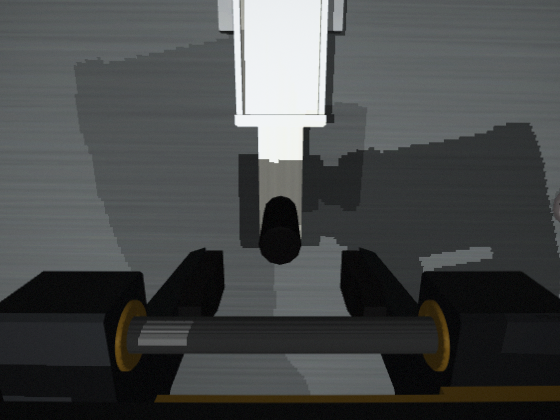

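Request:
arm_command:
  increments:
    - [-0.2,[0,-0.5,15],0]
    - [-0.2,[0,-0.5,30],0]
    - [-0.2,[0,-0.5,42],0]
    - [-0.2,[0,-0.5,52],0]
    - [-0.2,[0,-0.5,52],0]
    - [1,[0,-0.5,52],0]
    - [1,[0,-0.5,52],0]
    - [1,[0,-0.5,52],0]
    - [1,[0,-0.5,52],0]
    - [1,[0,-0.5,52],0]
    - [1,[0,-0.5,52],0]
    - [1,[0,-0.5,52],0]
    - [1,[0,-0.5,52],0]

```text
clock: 24.55
position: [0.4469, 0.2082, 0.217]
orientation: [[1.0, 0.013, 0.0], [0.013, -1.0, 0.0], [0.0, -0.0, -1.0]]
wrist_force: [-1.5, -1.3, 5.3]
grip_width: 0.0208
```

Request:
arm_command:
  increments:
    - [1,[3,0,0],0]
    - [1,[9,0,0],0]
    - [1,[16,0,0],0]
    - [1,[24,0,0],0]
    - [1,[32,0,0],0]
    - [1,[40,0,0],0]
    - [1,[48,0,0],0]
    - [1,[56,0,0],0]
    - [1,[64,0,0],0]
    - [1,[72,0,0],0]
    - [1,[80,0,0],0]
    - [1,[88,0,0],0]
    - [1,[95,0,0],0]
    - [1,[101,0,0],0]
    - [1,[107,0,0],0]
    - [1,[112,0,0],0]
    - [1,[116,0,0],0]
    - [1,[119,0,0],0]
    - [1,[120.5,0,0],0]
    - [1,[120.5,0,0],0]

```text
clock: 26.55
position: [0.5669, 0.2097, 0.217]
orientation: [[1.0, 0.014, -0.003], [0.014, -1.0, -0.001], [-0.003, 0.001, -1.0]]
wrist_force: [-6.8, -3.7, 10.8]
grip_width: 0.0212
```

Request:
arm_command:
  increments:
    - [1,[1,0,0],0]
    - [1,[2,0,0],0]
    - [1,[2,0,0],0]
    - [1,[2,0,0],0]

```text
clock: 26.95
position: [0.5678, 0.2098, 0.217]
orientation: [[1.0, 0.014, -0.008], [0.014, -1.0, -0.002], [-0.008, 0.002, -1.0]]
wrist_force: [-18.3, -4.6, 16.5]
grip_width: 0.0211
```

Request:
arm_command:
  increments:
    - [1,[-2,0,0],0]
    - [1,[-7,0,0],0]
    - [1,[-14,0,0],0]
    - [1,[-22,0,0],0]
    - [1,[-30,0,0],0]
    - [1,[-38,0,0],0]
    - [1,[-46,0,0],0]
    - [1,[-54,0,0],0]
    - [1,[-62,0,0],0]
    - [1,[-70,0,0],0]
    - [1,[-78,0,0],0]
    - [1,[-86,0,0],0]
    - [1,[-94,0,0],0]
    - [1,[-101,0,0],0]
    - [1,[-107,0,0],0]
    - [1,[-112,0,0],0]
    - [1,[-116,0,0],0]
    - [1,[-120,0,0],0]
    - [1,[-122.5,0,0],0]
    - [1,[-122.5,0,0],0]

```text
clock: 28.95
position: [0.4464, 0.2082, 0.217]
orientation: [[1.0, 0.014, 0.0], [0.014, -1.0, 0.0], [0.0, -0.0, -1.0]]
wrist_force: [1.7, -2.9, 7.5]
grip_width: 0.0209
```

Request:
arm_command:
  increments:
    - [-0.2,[0,0,0],0]
    - [-0.2,[0,0,0],0]
    - [-0.2,[0,0,0],0]
    - [-0.2,[0,0,0],0]
    - [-0.2,[0,0,0],0]
    - [-0.2,[0,0,-5],0]
    - [-0.2,[0,0,-20],0]
    - [-0.2,[0,0,-40],0]
    - [-0.2,[0,0,-60],0]
    - [-0.2,[10,0,-80],0]
    - [-0.2,[30,0,-97],0]
    - [-0.2,[50,0,-97],0]
    - [-0.2,[60,0,-97],0]
    - [-0.2,[60,0,-97],0]
    - [-0.2,[60,0,-97],0]

```text
clock: 30.45
position: [0.5063, 0.209, 0.3132]
orientation: [[1.0, 0.013, -0.002], [0.013, -1.0, -0.0], [-0.002, 0.0, -1.0]]
wrist_force: [-0.2, 0.2, 0.7]
grip_width: 0.0528
```

```bash
python3 - <<'E'
from h import *
s=observe();print(np.round(s["position"],4),np.round(s["orientation"],4).tolist(),s["wrist_force"],s["grip_width"])
d=snapshot("wrist");crop(d["color"],180,0,200,300,2.6,"pics/w10.png")
E
```

```text
[0.5063 0.209  0.3132] [[0.9999, 0.0134, -0.0016], [0.0134, -0.9999, -0.0002], [-0.0016, 0.0002, -1.0]] [-0.17213561  0.21097475  0.7151756 ] 0.05279505363517821
```

View pics/w10.png

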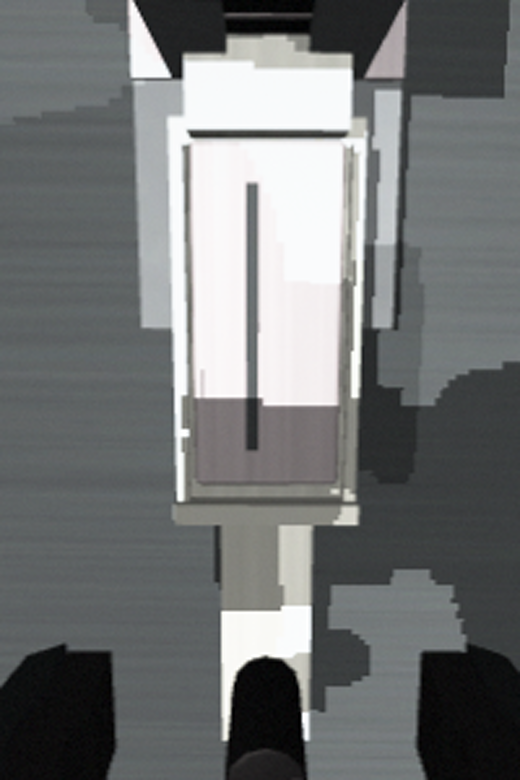

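```bash
cat > st.py <<'E'
from h import *
import sys
def run(q,sl):
    s=observe();d=snapshot("wrist");c=cam(d,s)
    for n,p in(("box",q),("slot",sl)):
        Q=plane(c,np.array(p)/2.6+[180,0],.040);print(n,Q.mean(0).round(4),np.linalg.norm(Q-np.roll(Q,-1,0),axis=1).round(4),"tool",((Q.mean(0)-s["position"])@s["orientation"]*1000).round(1))
E
python3 - <<'E'
from st import run
run([[188,138],[344,138],[337,484],[192,484]],[[246,183],[257,183],[257,450],[246,450]])
E
```

```text
box [0.5634 0.2095 0.04  ] [0.0395 0.0898 0.0406 0.0898] tool [ 57.6   0.3 273.2]
slot [0.5628 0.2131 0.04  ] [0.0028 0.0694 0.003  0.0694] tool [ 57.1  -3.4 273.2]
```

Request:
arm_command:
  increments:
    - [-0.2,[15,0,5],0]
    - [-0.2,[30,0.3,15],0]
    - [-0.2,[45,0.5,30],0]
    - [-0.2,[57,0.5,45],0]
    - [-0.2,[57,0.5,60],0]
    - [-0.2,[57,0.5,75],0]
    - [-0.2,[57,0.5,88],0]
    - [-0.2,[57,0.5,98],0]
    - [-0.2,[57,0.5,106],0]
    - [-0.2,[57,0.5,112],0]
    - [-0.2,[57,0.5,115],0]
    - [-0.2,[57,0.5,117],0]
    - [-0.2,[57,0.5,117],0]
    - [-0.2,[57,0.5,117],0]

```text
clock: 31.95
position: [0.5639, 0.2093, 0.197]
orientation: [[1.0, 0.013, 0.001], [0.013, -1.0, 0.0], [0.001, -0.0, -1.0]]
wrist_force: [0.0, 0.1, 0.2]
grip_width: 0.0529
```

Request:
arm_command:
  increments:
    - [1,[0,0,0],0]
    - [1,[0,0,0],0]
    - [1,[0,0,0],0]
    - [1,[0,0,0],0]
    - [1,[0,0,0],0]
    - [1,[0,0,0],0]
    - [1,[0,0,0],0]
    - [1,[0,0,0],0]
  squeeze: 40

```text
clock: 32.75
position: [0.5639, 0.2093, 0.1969]
orientation: [[1.0, 0.013, 0.0], [0.013, -1.0, 0.0], [0.0, -0.0, -1.0]]
wrist_force: [-0.9, -0.6, 4.0]
grip_width: 0.0394
```

Request:
arm_command:
  increments:
    - [1,[0,0,-3],0]
    - [1,[0,0,-8],0]
    - [1,[0,0,-15],0]
    - [1,[0,0,-25],0]
    - [1,[0,0,-40],0]
    - [1,[0,0,-55],0]
    - [1,[0,0,-70],0]
    - [1,[0,0,-85],0]
    - [1,[0,0,-95],0]
    - [1,[0,0,-100],0]
    - [1,[0,0,-100],0]

```text
clock: 33.85
position: [0.5638, 0.2093, 0.2974]
orientation: [[1.0, 0.013, 0.001], [0.013, -1.0, 0.0], [0.001, -0.0, -1.0]]
wrist_force: [0.5, -0.5, -0.9]
grip_width: 0.0397
```

```bash
cat > tg.py <<'E'
from h import *
s=observe();print(np.round(s["position"],4),np.degrees(np.arctan2(s["orientation"][1][0],s["orientation"][0][0])),s["grip_width"])
a=np.radians(11.05);R=np.array([[np.cos(a),-np.sin(a)],[np.sin(a),np.cos(a)]])
o=np.array([.5866,-.1919])-R@[.053,0]
for n,v in dict(Mp=(53,0),Rp=(53,-76),Lm=(-53,76),Mm=(-53,0)).items():
    t=o+R@np.array(v)/1000;dl=np.append(t,0)-s["position"];print(n,np.round(t,4),"tool shift mm",np.round(s["orientation"].T@dl*1000,1)[:2])
t=np.array([.4470,.2075,.215]);print("handle out",np.round(s["orientation"].T@(t-s["position"])*1000,1))
E
python3 tg.py; python3 - <<'E'
from h import *
s=observe();d=snapshot("wrist");cv2.imwrite("pics/w11.png",d["color"][:,:,::-1])
E
```

```text
[0.5638 0.2093 0.2974] 0.7665475337558476 0.03969374088731414
Mp [ 0.5866 -0.1919] tool shift mm [ 17.1 401.5]
Rp [ 0.6012 -0.2665] tool shift mm [ 30.6 476.3]
Lm [ 0.468  -0.1376] tool shift mm [-100.8  345.6]
Mm [ 0.4826 -0.2122] tool shift mm [-87.2 420.4]
handle out [-116.9    0.2   82.3]
```

View pics/w11.png

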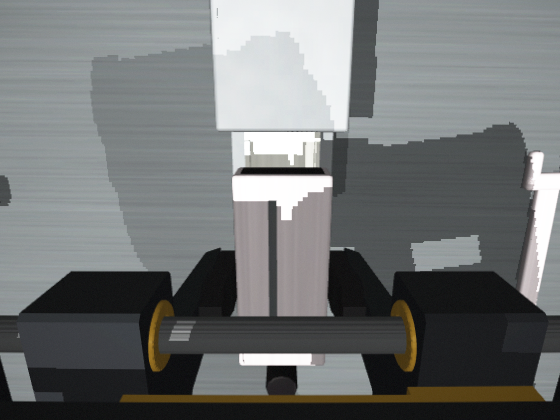

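Request:
arm_command:
  increments:
    - [1,[1,10,0],0]
    - [1,[2,27,0],-0.5]
    - [1,[3,50,0],-1]
    - [1,[5,77,0],-2]
    - [1,[7,105,0],-2.5]
    - [1,[9,134,0],-3]
    - [1,[10,163,0],-4]
    - [1,[12,192,0],-4.5]
    - [1,[14,221,0],-5]
    - [1,[16,250,0],-6]
    - [1,[18,279,0],-6.5]
    - [1,[20,308,0],-7]
    - [1,[22,337,0],-8]
    - [1,[24,366,0],-8.5]
    - [1,[26,394,0],-9]
    - [1,[27,420,0],-9.5]
    - [1,[29,443,0],-10]
    - [1,[30,460,0],-10.3]
    - [1,[30.5,471,0],-10.3]
    - [1,[30.5,476,0],-10.3]

```text
clock: 35.9
position: [0.6006, -0.2671, 0.2963]
orientation: [[0.982, 0.191, -0.0], [0.191, -0.982, 0.0], [-0.0, -0.0, -1.0]]
wrist_force: [0.4, 0.5, -1.7]
grip_width: 0.0394
```

Request:
arm_command:
  increments:
    - [1,[0,0,10],0]
    - [1,[0,0,25],0]
    - [1,[0,0,40],0]
    - [1,[0,0,50],0]
    - [1,[0,0,60],0]
    - [1,[0,0,65],0]
    - [1,[0,0,65],0]
    - [1,[0,0,65],0]

```text
clock: 36.7
position: [0.6008, -0.2664, 0.2321]
orientation: [[0.981, 0.192, 0.001], [0.192, -0.981, -0.0], [0.001, 0.001, -1.0]]
wrist_force: [-0.7, 0.7, -1.6]
grip_width: 0.0394
```

```bash
python3 tg.py; python3 - <<'E'
from h import *
s=observe();d=snapshot("wrist");cv2.imwrite("pics/w12.png",d["color"][:,:,::-1])
E
```

```text
[ 0.6008 -0.2664  0.2321] 11.066841052456775 0.03940798646678934
Mp [ 0.5866 -0.1919] tool shift mm [  0.2 -75.9]
Rp [ 0.6012 -0.2665] tool shift mm [0.2 0.1]
Lm [ 0.468  -0.1376] tool shift mm [-105.8 -152. ]
Mm [ 0.4826 -0.2122] tool shift mm [-105.8  -76. ]
handle out [ -60.  -494.6   16.8]
```

View pics/w12.png

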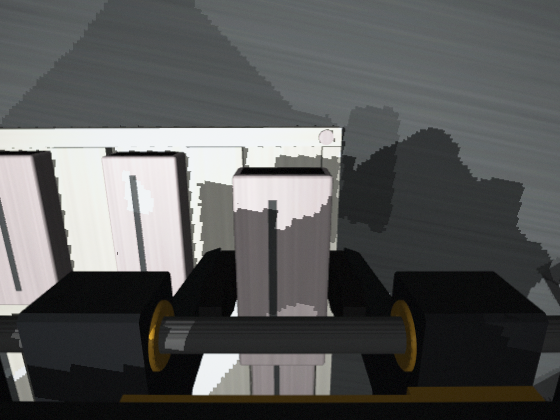

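```bash
python3 - <<'E'
from h import *
s=observe();d=snapshot("wrist");c=cam(d,s)
crop(d["color"],200,110,160,80,5,"pics/w12c.png")
T=lambda Q:np.round((Q-s["position"])@s["orientation"]*1000,1).tolist()
print(T(plane(c,[[244,147],[322,147],[343,128]],.014)))
E
```

```text
[[47.7, -20.9, 218.3], [47.8, 22.2, 218.4], [58.1, 33.3, 218.4]]
```

View pics/w12c.png

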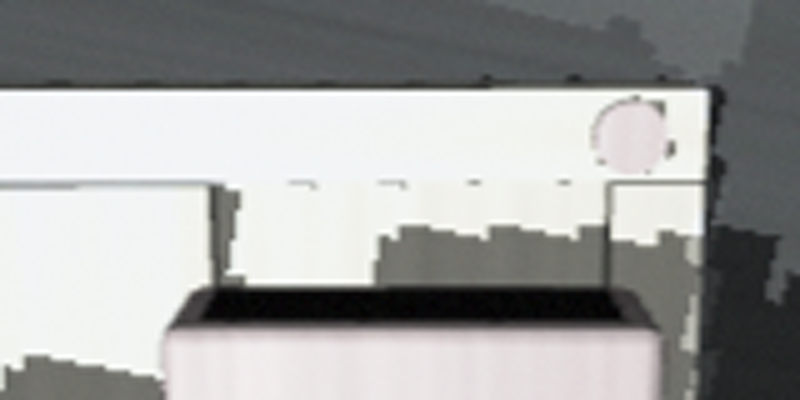

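Request:
arm_command:
  increments:
    - [1,[0.5,0,8],0]
    - [1,[0.5,0,16],0]
    - [1,[0.5,0,24],0]
    - [1,[0.5,0,30],0]
    - [1,[0.5,0,35],0]
    - [1,[0.5,0,37],0]
    - [1,[0.5,0,39],0]
    - [1,[0.5,0,41],0]
    - [1,[0.5,0,43],0]
    - [1,[0.5,0,43],0]

```text
clock: 37.8
position: [0.6012, -0.2662, 0.1885]
orientation: [[0.981, 0.192, -0.0], [0.192, -0.981, 0.0], [-0.0, -0.0, -1.0]]
wrist_force: [-0.1, -0.6, -2.4]
grip_width: 0.0395
```

Request:
arm_command:
  increments:
    - [1,[0,0,2],0]
    - [1,[0,0,3.5],0]
    - [1,[0,0,5],0]
    - [1,[0,0,5],0]

```text
clock: 38.2
position: [0.6011, -0.2662, 0.1834]
orientation: [[0.981, 0.192, -0.0], [0.192, -0.981, 0.0], [-0.0, -0.0, -1.0]]
wrist_force: [0.3, 0.2, -2.3]
grip_width: 0.0396
```

Request:
arm_command:
  increments:
    - [-0.2,[0,0,0],0]
    - [-0.2,[0,0,0],0]
    - [-0.2,[0,0,0],0]
    - [-0.2,[0,0,0],0]
    - [-0.2,[0,0,-2],0]
    - [-0.2,[0,0,-8],0]
    - [-0.2,[0,0,-20],0]
    - [-0.2,[0,0,-35],0]
    - [-0.2,[0,0,-50],0]
    - [-0.2,[0,0,-65],0]
    - [-0.2,[0,0,-80],0]
    - [-0.2,[0,0,-95],0]
    - [-0.2,[0,0,-105],0]
    - [-0.2,[0,0,-105],0]
    - [-0.2,[0,0,-105],0]

```text
clock: 39.7
position: [0.6011, -0.2662, 0.2883]
orientation: [[0.981, 0.192, -0.001], [0.192, -0.981, 0.0], [-0.001, -0.0, -1.0]]
wrist_force: [-0.2, -0.2, -0.2]
grip_width: 0.0532
```

```bash
python3 tg.py; python3 - <<'E'
from h import *
s=observe();d=snapshot("wrist");cv2.imwrite("pics/w13.png",d["color"][:,:,::-1])
E
```

```text
[ 0.6011 -0.2662  0.2883] 11.067630255006248 0.05317211611410943
Mp [ 0.5866 -0.1919] tool shift mm [  0.1 -75.5]
Rp [ 0.6012 -0.2665] tool shift mm [0.1 0.5]
Lm [ 0.468  -0.1376] tool shift mm [-105.8 -151.6]
Mm [ 0.4826 -0.2122] tool shift mm [-105.9  -75.6]
handle out [ -60.3 -494.4   73.6]
```

View pics/w13.png

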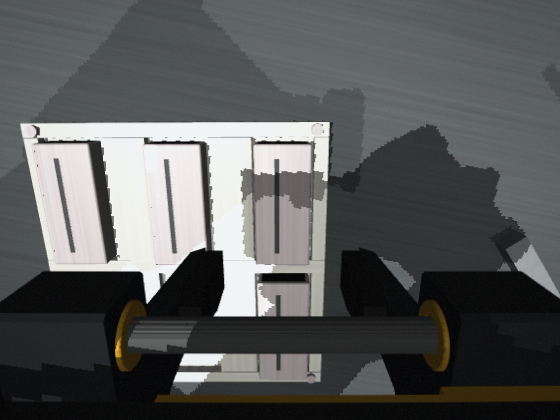

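All three far-row pockets (stub tops at ~(68,203), (175,203), (282,203)) are filled and seated. On to the handle again.

Request:
arm_command:
  increments:
    - [-0.2,[-1,-10,0],0]
    - [-0.2,[-3,-27,0],0.5]
    - [-0.2,[-6,-51,0],1]
    - [-0.2,[-9,-78,0],2]
    - [-0.2,[-13,-107,0],2.5]
    - [-0.2,[-17,-137,0],3]
    - [-0.2,[-20,-167,0],4]
    - [-0.2,[-24,-197,0],4.5]
    - [-0.2,[-27,-227,0],5]
    - [-0.2,[-31,-257,0],6]
    - [-0.2,[-35,-287,0],6.5]
    - [-0.2,[-38,-317,0],7]
    - [-0.2,[-42,-347,0],8]
    - [-0.2,[-45,-377,0],8.5]
    - [-0.2,[-49,-406,0],9]
    - [-0.2,[-52,-433,0],9.5]
    - [-0.2,[-55,-457,0],10]
    - [-0.2,[-58,-476,0],10.3]
    - [-0.2,[-59.5,-488,0],10.3]
    - [-0.2,[-60.5,-494.5,0],10.3]

```text
clock: 41.75
position: [0.4463, 0.2083, 0.2885]
orientation: [[1.0, 0.015, -0.0], [0.015, -1.0, -0.0], [-0.0, 0.0, -1.0]]
wrist_force: [0.8, 0.4, -0.2]
grip_width: 0.0529
```

Request:
arm_command:
  increments:
    - [-0.2,[0,0,0],0]
    - [-0.2,[0,0,10],0]
    - [-0.2,[0,0,20],0]
    - [-0.2,[0,0,20],0]

```text
clock: 42.15
position: [0.4467, 0.2069, 0.267]
orientation: [[1.0, 0.013, -0.003], [0.013, -1.0, -0.001], [-0.003, 0.001, -1.0]]
wrist_force: [1.0, -0.4, 0.1]
grip_width: 0.053
```

```bash
python3 tg.py|tail -1; python3 - <<'E'
from h import *
s=observe();d=snapshot("wrist");cv2.imwrite("pics/w14.png",d["color"][:300,:,::-1])
E
```

```text
handle out [ 0.4 -0.6 52. ]
```

View pics/w14.png

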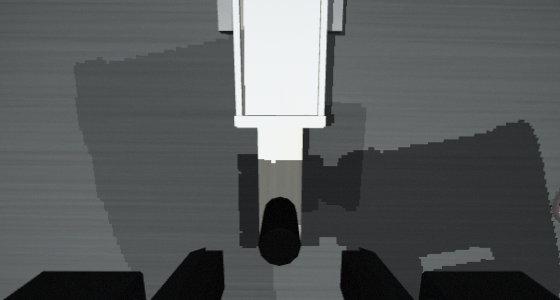

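Request:
arm_command:
  increments:
    - [-0.2,[0,-1,15],0]
    - [-0.2,[0,-1,30],0]
    - [-0.2,[0,-1,42],0]
    - [-0.2,[0,-1,52],0]
    - [-0.2,[0,-1,52],0]
    - [1,[0,-1,52],0]
    - [1,[0,-1,52],0]
    - [1,[0,-1,52],0]
    - [1,[0,-1,52],0]
    - [1,[0,-1,52],0]
    - [1,[0,-1,52],0]
    - [1,[0,-1,52],0]
    - [1,[0,-1,52],0]

```text
clock: 43.5
position: [0.447, 0.2083, 0.217]
orientation: [[1.0, 0.014, 0.0], [0.014, -1.0, -0.0], [0.0, 0.0, -1.0]]
wrist_force: [-1.1, -5.5, 6.1]
grip_width: 0.0207
```

Request:
arm_command:
  increments:
    - [1,[3,0,0],0]
    - [1,[9,0,0],0]
    - [1,[16,0,0],0]
    - [1,[24,0,0],0]
    - [1,[32,0,0],0]
    - [1,[40,0,0],0]
    - [1,[48,0,0],0]
    - [1,[56,0,0],0]
    - [1,[64,0,0],0]
    - [1,[72,0,0],0]
    - [1,[80,0,0],0]
    - [1,[88,0,0],0]
    - [1,[95,0,0],0]
    - [1,[101,0,0],0]
    - [1,[107,0,0],0]
    - [1,[112,0,0],0]
    - [1,[116,0,0],0]
    - [1,[119.5,0,0],0]
    - [1,[122.5,0,0],0]
    - [1,[122.5,0,0],0]

```text
clock: 45.5
position: [0.5683, 0.2098, 0.2169]
orientation: [[1.0, 0.014, -0.007], [0.014, -1.0, -0.002], [-0.007, 0.002, -1.0]]
wrist_force: [-15.8, -7.4, 14.9]
grip_width: 0.021
```

Request:
arm_command:
  increments:
    - [1,[0,0,0],0]
    - [1,[0,0,0],0]
    - [1,[0,0,0],0]

```text
clock: 45.8
position: [0.5682, 0.2098, 0.217]
orientation: [[1.0, 0.014, -0.006], [0.014, -1.0, -0.002], [-0.006, 0.002, -1.0]]
wrist_force: [-14.3, -6.9, 14.2]
grip_width: 0.0211
```

Request:
arm_command:
  increments:
    - [1,[-2,0,0],0]
    - [1,[-7,0,0],0]
    - [1,[-14,0,0],0]
    - [1,[-22,0,0],0]
    - [1,[-30,0,0],0]
    - [1,[-38,0,0],0]
    - [1,[-46,0,0],0]
    - [1,[-54,0,0],0]
    - [1,[-62,0,0],0]
    - [1,[-70,0,0],0]
    - [1,[-78,0,0],0]
    - [1,[-86,0,0],0]
    - [1,[-94,0,0],0]
    - [1,[-101,0,0],0]
    - [1,[-107,0,0],0]
    - [1,[-112,0,0],0]
    - [1,[-116,0,0],0]
    - [1,[-120,0,0],0]
    - [1,[-122.5,0,0],0]
    - [1,[-122.5,0,0],0]

```text
clock: 47.8
position: [0.447, 0.2083, 0.217]
orientation: [[1.0, 0.013, 0.001], [0.013, -1.0, -0.0], [0.001, 0.0, -1.0]]
wrist_force: [0.6, -4.1, 4.5]
grip_width: 0.0214
```

Request:
arm_command:
  increments:
    - [-0.2,[0,0,0],0]
    - [-0.2,[0,0,0],0]
    - [-0.2,[0,0,0],0]
    - [-0.2,[0,0,0],0]
    - [-0.2,[0,0,0],0]
    - [-0.2,[0,0,-5],0]
    - [-0.2,[0,0,-20],0]
    - [-0.2,[0,0,-40],0]
    - [-0.2,[0,0,-60],0]
    - [-0.2,[10,0,-80],0]
    - [-0.2,[30,0,-97],0]
    - [-0.2,[50,0,-97],0]
    - [-0.2,[60,0,-97],0]
    - [-0.2,[60,0,-97],0]
    - [-0.2,[60,0,-97],0]

```text
clock: 49.3
position: [0.5063, 0.2093, 0.3132]
orientation: [[1.0, 0.013, -0.002], [0.013, -1.0, -0.0], [-0.002, 0.0, -1.0]]
wrist_force: [0.1, 0.2, 0.3]
grip_width: 0.053
```

```bash
python3 - <<'E'
from h import *
s=observe();print(np.round(s["position"],4),np.round(s["orientation"],4).tolist(),s["wrist_force"],s["grip_width"])
d=snapshot("wrist");crop(d["color"],180,0,200,300,2.6,"pics/w15.png")
E
```

```text
[0.5063 0.2093 0.3132] [[0.9999, 0.0134, -0.0016], [0.0134, -0.9999, -0.0002], [-0.0016, 0.0002, -1.0]] [0.12246415 0.15989892 0.29477044] 0.05302418575371857
```

View pics/w15.png

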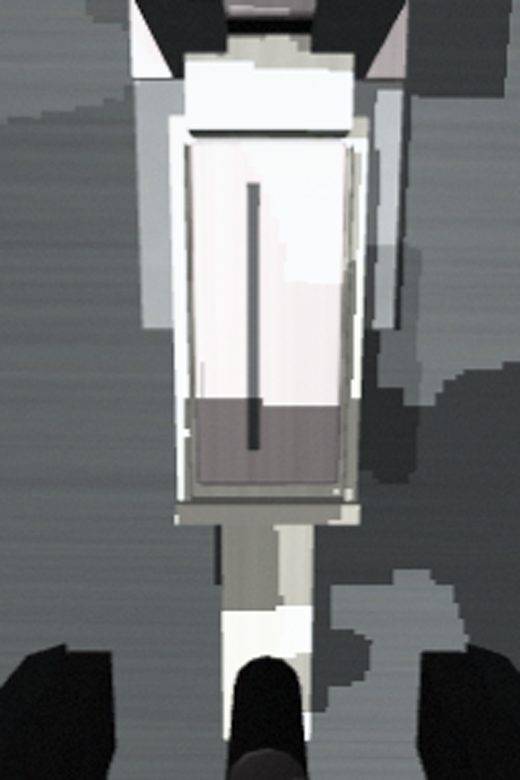

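Request:
arm_command:
  increments:
    - [-0.2,[15,0,5],0]
    - [-0.2,[30,0.3,15],0]
    - [-0.2,[45,0.5,30],0]
    - [-0.2,[57,0.8,45],0]
    - [-0.2,[57,0.8,60],0]
    - [-0.2,[57,0.8,75],0]
    - [-0.2,[57,0.8,88],0]
    - [-0.2,[57,0.8,98],0]
    - [-0.2,[57,0.8,106],0]
    - [-0.2,[57,0.8,112],0]
    - [-0.2,[57,0.8,115],0]
    - [-0.2,[57,0.8,117],0]
    - [-0.2,[57,0.8,117],0]
    - [-0.2,[57,0.8,117],0]

```text
clock: 50.75
position: [0.564, 0.2093, 0.1971]
orientation: [[1.0, 0.013, 0.001], [0.013, -1.0, 0.0], [0.001, -0.0, -1.0]]
wrist_force: [-0.1, -0.1, 0.1]
grip_width: 0.0528
```

Request:
arm_command:
  increments:
    - [1,[0,0,0],0]
    - [1,[0,0,0],0]
    - [1,[0,0,0],0]
    - [1,[0,0,0],0]
    - [1,[0,0,0],0]
    - [1,[0,0,0],0]
    - [1,[0,0,0],0]
    - [1,[0,0,0],0]
  squeeze: 40

```text
clock: 51.55
position: [0.564, 0.2093, 0.1969]
orientation: [[1.0, 0.013, 0.0], [0.013, -1.0, 0.0], [0.0, -0.0, -1.0]]
wrist_force: [-0.7, -0.2, 4.5]
grip_width: 0.0394
```

Request:
arm_command:
  increments:
    - [1,[0,0,-3],0]
    - [1,[0,0,-8],0]
    - [1,[0,0,-15],0]
    - [1,[0,0,-25],0]
    - [1,[0,0,-40],0]
    - [1,[0,0,-55],0]
    - [1,[0,0,-70],0]
    - [1,[0,0,-85],0]
    - [1,[0,0,-95],0]
    - [1,[0,0,-100],0]
    - [1,[0,0,-100],0]

```text
clock: 52.65
position: [0.5639, 0.2093, 0.2975]
orientation: [[1.0, 0.013, 0.001], [0.013, -1.0, 0.0], [0.001, -0.0, -1.0]]
wrist_force: [-0.7, -0.1, -2.2]
grip_width: 0.0396
```

```bash
python3 tg.py; python3 - <<'E'
from h import *
s=observe();d=snapshot("wrist");cv2.imwrite("pics/w16.png",d["color"][:,:,::-1])
E
```

```text
[0.5639 0.2093 0.2975] 0.7667947883769629 0.039585544112302716
Mp [ 0.5866 -0.1919] tool shift mm [ 17.  401.5]
Rp [ 0.6012 -0.2665] tool shift mm [ 30.6 476.3]
Lm [ 0.468  -0.1376] tool shift mm [-100.8  345.6]
Mm [ 0.4826 -0.2122] tool shift mm [-87.3 420.4]
handle out [-117.     0.2   82.3]
```

View pics/w16.png

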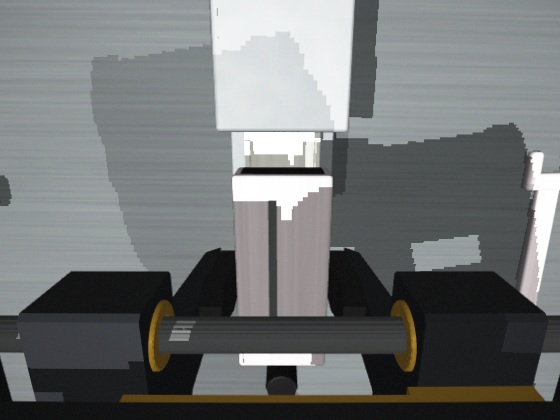

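Request:
arm_command:
  increments:
    - [1,[-2,8,0],0]
    - [1,[-5,23,0],-0.5]
    - [1,[-9,43,0],-1]
    - [1,[-14,67,0],-2]
    - [1,[-19,92,0],-2.5]
    - [1,[-24,117,0],-3]
    - [1,[-30,143,0],-4]
    - [1,[-35,168,0],-4.5]
    - [1,[-40,194,0],-5]
    - [1,[-45,219,0],-6]
    - [1,[-51,245,0],-6.5]
    - [1,[-56,270,0],-7]
    - [1,[-61,296,0],-8]
    - [1,[-67,321,0],-8.5]
    - [1,[-72,346,0],-9]
    - [1,[-77,370,0],-9.5]
    - [1,[-81,391,0],-10]
    - [1,[-84,406,0],-10.3]
    - [1,[-86,416,0],-10.3]
    - [1,[-87,420.5,0],-10.3]

```text
clock: 54.7
position: [0.4821, -0.2131, 0.2964]
orientation: [[0.982, 0.191, -0.001], [0.191, -0.982, 0.0], [-0.001, -0.0, -1.0]]
wrist_force: [-0.7, 0.7, -2.5]
grip_width: 0.0393
```

Request:
arm_command:
  increments:
    - [1,[0,0,10],0]
    - [1,[0,0,25],0]
    - [1,[0,0,40],0]
    - [1,[0,0,50],0]
    - [1,[0,0,60],0]
    - [1,[0,0,65],0]
    - [1,[0,0,65],0]
    - [1,[0,0,65],0]

```text
clock: 55.5
position: [0.4827, -0.2124, 0.232]
orientation: [[0.981, 0.192, 0.0], [0.192, -0.981, -0.0], [0.0, 0.0, -1.0]]
wrist_force: [0.7, -0.3, -1.5]
grip_width: 0.0396
```

```bash
python3 tg.py; python3 - <<'E'
from h import *
s=observe();d=snapshot("wrist");cv2.imwrite("pics/w17.png",d["color"][:,:,::-1]);crop(d["color"],70,110,420,120,1.9,"pics/w17c.png")
E
```

```text
[ 0.4827 -0.2124  0.232 ] 11.068856635950693 0.039572620307843184
Mp [ 0.5866 -0.1919] tool shift mm [105.9  -0.3]
Rp [ 0.6012 -0.2665] tool shift mm [105.8  75.7]
Lm [ 0.468  -0.1376] tool shift mm [ -0.1 -76.3]
Mm [ 0.4826 -0.2122] tool shift mm [-0.1 -0.3]
handle out [  45.6 -419.    16.9]
```

View pics/w17.png

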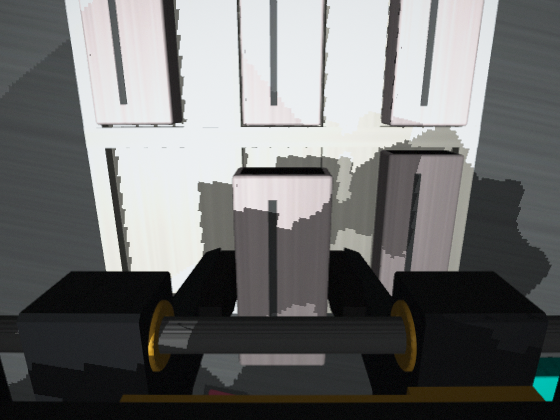

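View pics/w17c.png

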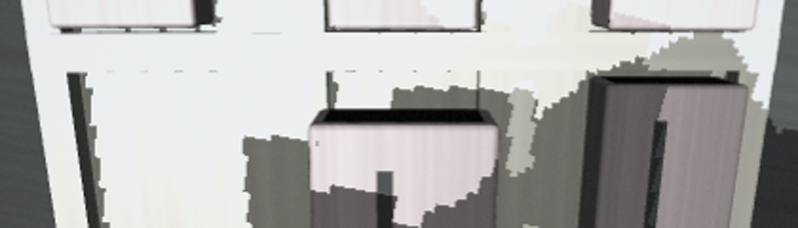

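Request:
arm_command:
  increments:
    - [1,[0,-0.3,8],0]
    - [1,[0,-0.3,16],0]
    - [1,[0,-0.3,24],0]
    - [1,[0,-0.3,30],0]
    - [1,[0,-0.3,35],0]
    - [1,[0,-0.3,37],0]
    - [1,[0,-0.3,39],0]
    - [1,[0,-0.3,41],0]
    - [1,[0,-0.3,43],0]
    - [1,[0,-0.3,43],0]

```text
clock: 56.55
position: [0.4824, -0.2121, 0.1886]
orientation: [[0.981, 0.192, -0.0], [0.192, -0.981, 0.0], [-0.0, -0.0, -1.0]]
wrist_force: [0.2, -0.4, -1.6]
grip_width: 0.0397
```

Request:
arm_command:
  increments:
    - [1,[0,0,2],0]
    - [1,[0,0,3.5],0]
    - [1,[0,0,5],0]
    - [1,[0,0,5],0]

```text
clock: 56.95
position: [0.4824, -0.212, 0.1835]
orientation: [[0.981, 0.192, -0.0], [0.192, -0.981, 0.0], [-0.0, -0.0, -1.0]]
wrist_force: [-0.9, 0.3, -2.2]
grip_width: 0.0394
```

Request:
arm_command:
  increments:
    - [-0.2,[0,0,0],0]
    - [-0.2,[0,0,0],0]
    - [-0.2,[0,0,0],0]
    - [-0.2,[0,0,0],0]
    - [-0.2,[0,0,-2],0]
    - [-0.2,[0,0,-8],0]
    - [-0.2,[0,0,-20],0]
    - [-0.2,[0,0,-35],0]
    - [-0.2,[0,0,-50],0]
    - [-0.2,[0,0,-65],0]
    - [-0.2,[0,0,-80],0]
    - [-0.2,[0,0,-95],0]
    - [-0.2,[0,0,-105],0]
    - [-0.2,[0,0,-105],0]
    - [-0.2,[0,0,-105],0]

```text
clock: 58.45
position: [0.4823, -0.212, 0.2886]
orientation: [[0.981, 0.192, -0.0], [0.192, -0.981, 0.0], [-0.0, -0.0, -1.0]]
wrist_force: [-0.4, 0.1, -0.8]
grip_width: 0.0525
```

```bash
python3 tg.py; python3 - <<'E'
from h import *
s=observe();d=snapshot("wrist");cv2.imwrite("pics/w18.png",d["color"][:,:,::-1])
E
```

```text
[ 0.4823 -0.212   0.2886] 11.065564488995303 0.052533441851095555
Mp [ 0.5866 -0.1919] tool shift mm [106.2   0.3]
Rp [ 0.6012 -0.2665] tool shift mm [106.2  76.3]
Lm [ 0.468  -0.1376] tool shift mm [  0.2 -75.7]
Mm [ 0.4826 -0.2122] tool shift mm [0.2 0.3]
handle out [  45.8 -418.5   73.6]
```

View pics/w18.png

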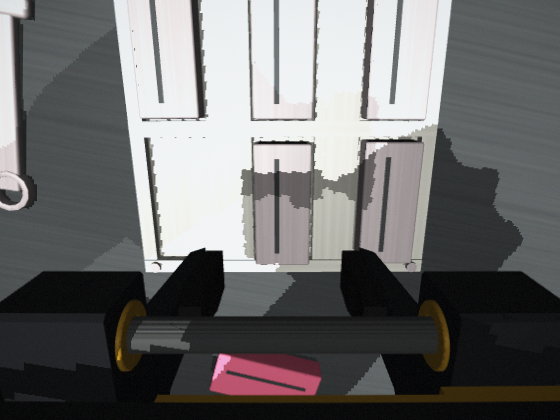

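Five pockets filled; only the lower-left one at (200,200) is empty. Back to the handle.

Request:
arm_command:
  increments:
    - [-0.2,[1,-8,0],0]
    - [-0.2,[2,-22,0],0.5]
    - [-0.2,[4,-42,0],1]
    - [-0.2,[7,-65,0],2]
    - [-0.2,[10,-90,0],2.5]
    - [-0.2,[12,-115,0],3]
    - [-0.2,[15,-140,0],4]
    - [-0.2,[18,-165,0],4.5]
    - [-0.2,[21,-190,0],5]
    - [-0.2,[23,-215,0],6]
    - [-0.2,[26,-240,0],6.5]
    - [-0.2,[29,-265,0],7]
    - [-0.2,[32,-290,0],8]
    - [-0.2,[34,-315,0],8.5]
    - [-0.2,[37,-340,0],9]
    - [-0.2,[40,-363,0],9.5]
    - [-0.2,[42,-385,0],10]
    - [-0.2,[44,-402,0],10.3]
    - [-0.2,[45,-413,0],10.3]
    - [-0.2,[46,-419,0],10.3]

```text
clock: 60.5
position: [0.4465, 0.209, 0.2886]
orientation: [[1.0, 0.015, -0.0], [0.015, -1.0, -0.0], [-0.0, 0.0, -1.0]]
wrist_force: [0.0, -1.2, 0.0]
grip_width: 0.0528
```

Request:
arm_command:
  increments:
    - [-0.2,[0,0,0],0]
    - [-0.2,[0,0,10],0]
    - [-0.2,[0,0,20],0]
    - [-0.2,[0,0,20],0]

```text
clock: 60.9
position: [0.4469, 0.2074, 0.267]
orientation: [[1.0, 0.013, -0.003], [0.013, -1.0, -0.001], [-0.003, 0.001, -1.0]]
wrist_force: [-0.1, 0.2, -0.5]
grip_width: 0.0529
```

```bash
python3 tg.py|tail -1; python3 - <<'E'
from h import *
s=observe();d=snapshot("wrist");cv2.imwrite("pics/w19.png",d["color"][:300,:,::-1])
E
```

```text
handle out [ 0.3 -0.1 52. ]
```

View pics/w19.png

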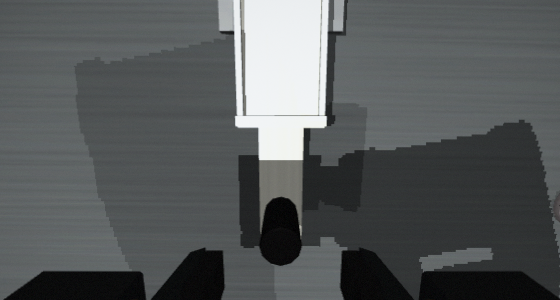

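Request:
arm_command:
  increments:
    - [-0.2,[0,-0.5,15],0]
    - [-0.2,[0,-0.5,30],0]
    - [-0.2,[0,-0.5,42],0]
    - [-0.2,[0,-0.5,52],0]
    - [-0.2,[0,-0.5,52],0]
    - [1,[0,-0.5,52],0]
    - [1,[0,-0.5,52],0]
    - [1,[0,-0.5,52],0]
    - [1,[0,-0.5,52],0]
    - [1,[0,-0.5,52],0]
    - [1,[0,-0.5,52],0]
    - [1,[0,-0.5,52],0]
    - [1,[0,-0.5,52],0]

```text
clock: 62.25
position: [0.4473, 0.2083, 0.217]
orientation: [[1.0, 0.014, 0.0], [0.014, -1.0, -0.0], [0.0, 0.0, -1.0]]
wrist_force: [-1.6, -4.7, 4.7]
grip_width: 0.0208
```

Request:
arm_command:
  increments:
    - [1,[3,0,0],0]
    - [1,[9,0,0],0]
    - [1,[16,0,0],0]
    - [1,[24,0,0],0]
    - [1,[32,0,0],0]
    - [1,[40,0,0],0]
    - [1,[48,0,0],0]
    - [1,[56,0,0],0]
    - [1,[64,0,0],0]
    - [1,[72,0,0],0]
    - [1,[80,0,0],0]
    - [1,[88,0,0],0]
    - [1,[95,0,0],0]
    - [1,[101,0,0],0]
    - [1,[107,0,0],0]
    - [1,[112,0,0],0]
    - [1,[116,0,0],0]
    - [1,[119.5,0,0],0]
    - [1,[122.5,0,0],0]
    - [1,[122.5,0,0],0]

```text
clock: 64.25
position: [0.5685, 0.2099, 0.217]
orientation: [[1.0, 0.014, -0.007], [0.014, -1.0, -0.002], [-0.007, 0.002, -1.0]]
wrist_force: [-16.8, -8.1, 15.7]
grip_width: 0.0208
```

Request:
arm_command:
  increments:
    - [1,[0,0,0],0]
    - [1,[0,0,0],0]
    - [1,[0,0,0],0]

```text
clock: 64.55
position: [0.5683, 0.2099, 0.2169]
orientation: [[1.0, 0.014, -0.007], [0.014, -1.0, -0.002], [-0.007, 0.002, -1.0]]
wrist_force: [-15.7, -7.4, 15.4]
grip_width: 0.0209
```

Request:
arm_command:
  increments:
    - [1,[-2,0,0],0]
    - [1,[-7,0,0],0]
    - [1,[-14,0,0],0]
    - [1,[-22,0,0],0]
    - [1,[-30,0,0],0]
    - [1,[-38,0,0],0]
    - [1,[-46,0,0],0]
    - [1,[-54,0,0],0]
    - [1,[-62,0,0],0]
    - [1,[-70,0,0],0]
    - [1,[-78,0,0],0]
    - [1,[-86,0,0],0]
    - [1,[-94,0,0],0]
    - [1,[-101,0,0],0]
    - [1,[-107,0,0],0]
    - [1,[-112,0,0],0]
    - [1,[-116,0,0],0]
    - [1,[-120,0,0],0]
    - [1,[-122.5,0,0],0]
    - [1,[-122.5,0,0],0]

```text
clock: 66.55
position: [0.4472, 0.2083, 0.217]
orientation: [[1.0, 0.013, 0.001], [0.013, -1.0, -0.0], [0.001, 0.0, -1.0]]
wrist_force: [-1.1, -5.1, 5.1]
grip_width: 0.021
```

Request:
arm_command:
  increments:
    - [-0.2,[0,0,0],0]
    - [-0.2,[0,0,0],0]
    - [-0.2,[0,0,0],0]
    - [-0.2,[0,0,0],0]
    - [-0.2,[0,0,0],0]
    - [-0.2,[0,0,-5],0]
    - [-0.2,[0,0,-20],0]
    - [-0.2,[0,0,-40],0]
    - [-0.2,[0,0,-60],0]
    - [-0.2,[10,0,-80],0]
    - [-0.2,[30,0,-97],0]
    - [-0.2,[50,0,-97],0]
    - [-0.2,[60,0,-97],0]
    - [-0.2,[60,0,-97],0]
    - [-0.2,[60,0,-97],0]

```text
clock: 68.05
position: [0.5066, 0.2093, 0.3132]
orientation: [[1.0, 0.013, -0.002], [0.013, -1.0, -0.0], [-0.002, 0.0, -1.0]]
wrist_force: [-0.4, 0.0, -0.4]
grip_width: 0.0528
```

```bash
python3 - <<'E'
from h import *
s=observe();print(np.round(s["position"],4),s["wrist_force"],s["grip_width"])
d=snapshot("wrist");crop(d["color"],180,0,200,300,2.6,"pics/w20.png")
E
```

```text
[0.5066 0.2093 0.3132] [-0.37957837  0.0277789  -0.39981995] 0.052758017419843165
```

View pics/w20.png

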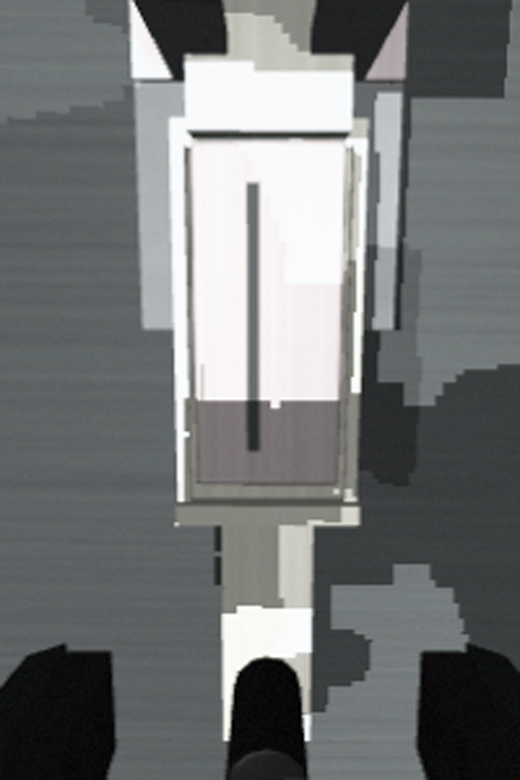

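Same picture as before (stub rows 138–484), so the same grasp.

Request:
arm_command:
  increments:
    - [-0.2,[15,0,5],0]
    - [-0.2,[30,0.3,15],0]
    - [-0.2,[45,0.5,30],0]
    - [-0.2,[57,0.8,45],0]
    - [-0.2,[57,0.8,60],0]
    - [-0.2,[57,0.8,75],0]
    - [-0.2,[57,0.8,88],0]
    - [-0.2,[57,0.8,98],0]
    - [-0.2,[57,0.8,106],0]
    - [-0.2,[57,0.8,112],0]
    - [-0.2,[57,0.8,115],0]
    - [-0.2,[57,0.8,117],0]
    - [-0.2,[57,0.8,117],0]
    - [-0.2,[57,0.8,117],0]

```text
clock: 69.5
position: [0.5643, 0.2092, 0.197]
orientation: [[1.0, 0.013, 0.001], [0.013, -1.0, 0.0], [0.001, -0.0, -1.0]]
wrist_force: [-0.4, -0.5, -0.6]
grip_width: 0.0528
```

Request:
arm_command:
  increments:
    - [1,[0,0,0],0]
    - [1,[0,0,0],0]
    - [1,[0,0,0],0]
    - [1,[0,0,0],0]
    - [1,[0,0,0],0]
    - [1,[0,0,0],0]
    - [1,[0,0,0],0]
    - [1,[0,0,0],0]
  squeeze: 40

```text
clock: 70.3
position: [0.5642, 0.2093, 0.1969]
orientation: [[1.0, 0.013, 0.0], [0.013, -1.0, 0.0], [0.0, -0.0, -1.0]]
wrist_force: [-1.1, -1.6, 4.1]
grip_width: 0.0394
```

Request:
arm_command:
  increments:
    - [1,[0,0,-3],0]
    - [1,[0,0,-8],0]
    - [1,[0,0,-15],0]
    - [1,[0,0,-25],0]
    - [1,[0,0,-40],0]
    - [1,[0,0,-55],0]
    - [1,[0,0,-70],0]
    - [1,[0,0,-85],0]
    - [1,[0,0,-95],0]
    - [1,[0,0,-100],0]
    - [1,[0,0,-100],0]

```text
clock: 71.4
position: [0.5642, 0.2092, 0.2974]
orientation: [[1.0, 0.013, 0.001], [0.013, -1.0, 0.0], [0.001, -0.0, -1.0]]
wrist_force: [0.6, 0.4, -1.1]
grip_width: 0.0396
```

```bash
python3 tg.py; python3 - <<'E'
from h import *
s=observe();d=snapshot("wrist");cv2.imwrite("pics/w21.png",d["color"][:,:,::-1])
E
```

```text
[0.5642 0.2092 0.2974] 0.769645477926427 0.03962140933422768
Mp [ 0.5866 -0.1919] tool shift mm [ 16.7 401.4]
Rp [ 0.6012 -0.2665] tool shift mm [ 30.3 476.2]
Lm [ 0.468  -0.1376] tool shift mm [-101.1  345.6]
Mm [ 0.4826 -0.2122] tool shift mm [-87.6 420.4]
handle out [-117.3    0.2   82.3]
```

View pics/w21.png

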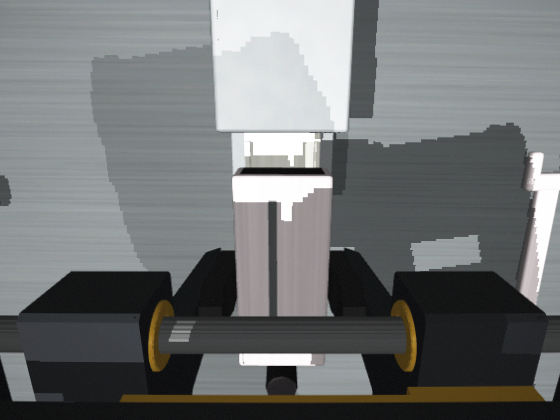

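Request:
arm_command:
  increments:
    - [1,[-2,7,0],0]
    - [1,[-5,19,0],-0.5]
    - [1,[-10,35,0],-1]
    - [1,[-16,55,0],-2]
    - [1,[-22,76,0],-2.5]
    - [1,[-28,97,0],-3]
    - [1,[-34,118,0],-4]
    - [1,[-41,139,0],-4.5]
    - [1,[-47,160,0],-5]
    - [1,[-53,181,0],-6]
    - [1,[-59,202,0],-6.5]
    - [1,[-65,223,0],-7]
    - [1,[-71,244,0],-8]
    - [1,[-77,265,0],-8.5]
    - [1,[-83,285,0],-9]
    - [1,[-89,304,0],-9.5]
    - [1,[-94,321,0],-10]
    - [1,[-98,334,0],-10.3]
    - [1,[-100,342,0],-10.3]
    - [1,[-101,345.5,0],-10.3]

```text
clock: 73.45
position: [0.4673, -0.1384, 0.2966]
orientation: [[0.982, 0.191, -0.0], [0.191, -0.982, 0.0], [-0.0, -0.0, -1.0]]
wrist_force: [0.3, 0.3, -2.4]
grip_width: 0.0398
```

Request:
arm_command:
  increments:
    - [1,[0,0,10],0]
    - [1,[0,0,25],0]
    - [1,[0,0,40],0]
    - [1,[0,0,50],0]
    - [1,[0,0,60],0]
    - [1,[0,0,65],0]
    - [1,[0,0,65],0]
    - [1,[0,0,65],0]

```text
clock: 74.25
position: [0.4679, -0.1376, 0.232]
orientation: [[0.981, 0.192, 0.001], [0.192, -0.981, -0.0], [0.0, 0.0, -1.0]]
wrist_force: [0.2, -0.5, -2.5]
grip_width: 0.0394
```

```bash
python3 tg.py; python3 - <<'E'
from h import *
s=observe();d=snapshot("wrist");cv2.imwrite("pics/w22.png",d["color"][:,:,::-1]);crop(d["color"],200,110,160,80,5,"pics/w22c.png")
E
```

```text
[ 0.4679 -0.1376  0.232 ] 11.069660802276392 0.039359606598061675
Mp [ 0.5866 -0.1919] tool shift mm [105.9  76. ]
Rp [ 0.6012 -0.2665] tool shift mm [105.9 152. ]
Lm [ 0.468  -0.1376] tool shift mm [-0.1 -0.1]
Mm [ 0.4826 -0.2122] tool shift mm [-0.1 75.9]
handle out [  45.7 -342.7   16.9]
```

View pics/w22.png

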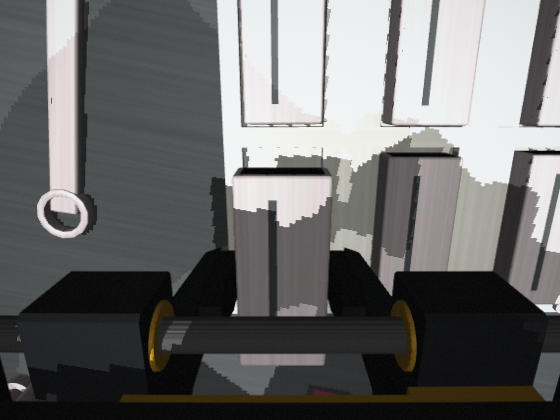

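View pics/w22c.png

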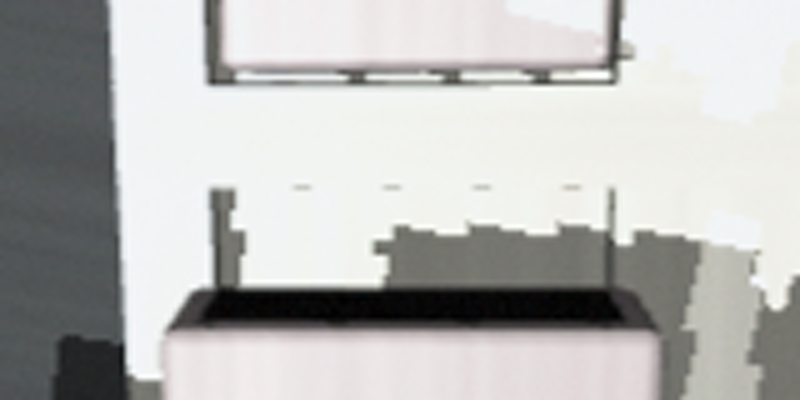

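Request:
arm_command:
  increments:
    - [1,[0,0,8],0]
    - [1,[0,0,16],0]
    - [1,[0,0,24],0]
    - [1,[0,0,30],0]
    - [1,[0,0,35],0]
    - [1,[0,0,37],0]
    - [1,[0,0,39],0]
    - [1,[0,0,41],0]
    - [1,[0,0,43],0]
    - [1,[0,0,43],0]

```text
clock: 75.3
position: [0.4678, -0.1376, 0.1886]
orientation: [[0.981, 0.192, -0.0], [0.192, -0.981, 0.0], [-0.0, -0.0, -1.0]]
wrist_force: [-0.4, 0.3, -2.0]
grip_width: 0.0392
```

Request:
arm_command:
  increments:
    - [1,[0,0,2],0]
    - [1,[0,0,3.5],0]
    - [1,[0,0,5],0]
    - [1,[0,0,5],0]

```text
clock: 75.7
position: [0.4678, -0.1376, 0.1835]
orientation: [[0.981, 0.192, -0.0], [0.192, -0.981, 0.0], [-0.0, -0.0, -1.0]]
wrist_force: [-0.1, -0.6, -1.5]
grip_width: 0.0392
```

Request:
arm_command:
  increments:
    - [-0.2,[0,0,0],0]
    - [-0.2,[0,0,0],0]
    - [-0.2,[0,0,0],0]
    - [-0.2,[0,0,0],0]
    - [-0.2,[0,0,-2],0]
    - [-0.2,[0,0,-8],0]
    - [-0.2,[0,0,-20],0]
    - [-0.2,[0,0,-35],0]
    - [-0.2,[0,0,-50],0]
    - [-0.2,[0,0,-65],0]
    - [-0.2,[0,0,-80],0]
    - [-0.2,[0,0,-95],0]
    - [-0.2,[0,0,-105],0]
    - [-0.2,[0,0,-105],0]
    - [-0.2,[0,0,-105],0]

```text
clock: 77.2
position: [0.4677, -0.1375, 0.2887]
orientation: [[0.981, 0.192, 0.0], [0.192, -0.981, 0.0], [0.0, -0.0, -1.0]]
wrist_force: [-0.5, 0.2, -0.1]
grip_width: 0.053
```

```bash
python3 tg.py; python3 - <<'E'
from h import *
s=observe();d=snapshot("wrist");cv2.imwrite("pics/w23.png",d["color"][:,:,::-1])
E
```

```text
[ 0.4677 -0.1375  0.2887] 11.069162944205598 0.052959153268827684
Mp [ 0.5866 -0.1919] tool shift mm [106.3  76.2]
Rp [ 0.6012 -0.2665] tool shift mm [106.2 152.2]
Lm [ 0.468  -0.1376] tool shift mm [0.3 0.2]
Mm [ 0.4826 -0.2122] tool shift mm [ 0.3 76.2]
handle out [  45.9 -342.6   73.7]
```

View pics/w23.png

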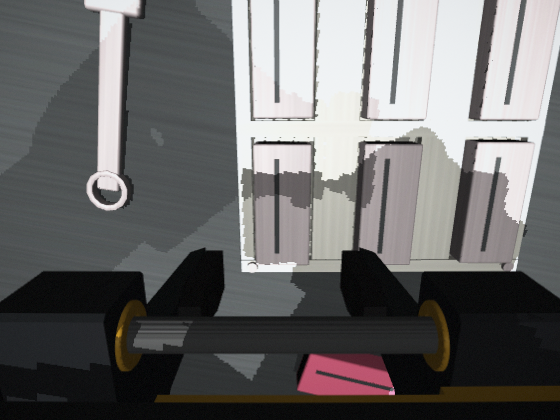

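All six pockets hold a stub. Last, push the empty shuttle home.

Request:
arm_command:
  increments:
    - [-0.2,[1,-7,0],0]
    - [-0.2,[3,-19,0],0.5]
    - [-0.2,[5,-35,0],1]
    - [-0.2,[8,-54,0],2]
    - [-0.2,[10,-74,0],2.5]
    - [-0.2,[13,-95,0],3]
    - [-0.2,[16,-115,0],4]
    - [-0.2,[19,-136,0],4.5]
    - [-0.2,[21,-157,0],5]
    - [-0.2,[24,-178,0],6]
    - [-0.2,[27,-199,0],6.5]
    - [-0.2,[30,-220,0],7]
    - [-0.2,[33,-241,0],8]
    - [-0.2,[35,-262,0],8.5]
    - [-0.2,[38,-282,0],9]
    - [-0.2,[40,-301,0],9.5]
    - [-0.2,[43,-318,0],10]
    - [-0.2,[45,-331,0],10.3]
    - [-0.2,[46,-339,0],10.3]
    - [-0.2,[46,-343,0],10.3]

```text
clock: 79.25
position: [0.4468, 0.2085, 0.2884]
orientation: [[1.0, 0.014, -0.001], [0.014, -1.0, -0.0], [-0.001, 0.0, -1.0]]
wrist_force: [-0.2, -0.5, -0.3]
grip_width: 0.0529
```

Request:
arm_command:
  increments:
    - [-0.2,[0,0,0],0]
    - [-0.2,[0,0,10],0]
    - [-0.2,[0,0,20],0]
    - [-0.2,[0,0,20],0]

```text
clock: 79.65
position: [0.4468, 0.2074, 0.267]
orientation: [[1.0, 0.013, -0.003], [0.013, -1.0, -0.001], [-0.003, 0.001, -1.0]]
wrist_force: [-0.1, 0.5, -0.2]
grip_width: 0.0531
```

```bash
python3 tg.py|tail -1; python3 - <<'E'
from h import *
s=observe();d=snapshot("wrist");cv2.imwrite("pics/w24.png",d["color"][:300,:,::-1])
E
```

```text
handle out [ 0.4 -0.1 52. ]
```

View pics/w24.png

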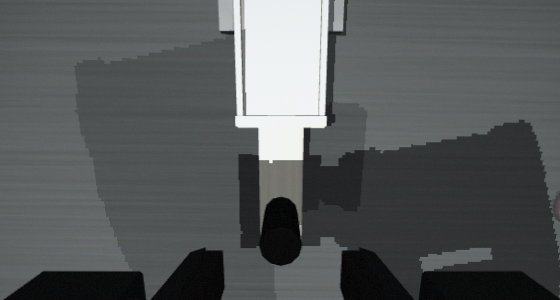

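Request:
arm_command:
  increments:
    - [-0.2,[0,-0.5,15],0]
    - [-0.2,[0,-0.5,30],0]
    - [-0.2,[0,-0.5,42],0]
    - [-0.2,[0,-0.5,52],0]
    - [-0.2,[0,-0.5,52],0]
    - [1,[0,-0.5,52],0]
    - [1,[0,-0.5,52],0]
    - [1,[0,-0.5,52],0]
    - [1,[0,-0.5,52],0]
    - [1,[0,-0.5,52],0]
    - [1,[0,-0.5,52],0]
    - [1,[0,-0.5,52],0]
    - [1,[0,-0.5,52],0]

```text
clock: 81.0
position: [0.4472, 0.2083, 0.217]
orientation: [[1.0, 0.013, 0.0], [0.013, -1.0, -0.0], [0.0, 0.0, -1.0]]
wrist_force: [-0.8, -2.1, 5.0]
grip_width: 0.0208
```

Request:
arm_command:
  increments:
    - [1,[3,0,0],0]
    - [1,[9,0,0],0]
    - [1,[16,0,0],0]
    - [1,[24,0,0],0]
    - [1,[32,0,0],0]
    - [1,[40,0,0],0]
    - [1,[48,0,0],0]
    - [1,[56,0,0],0]
    - [1,[64,0,0],0]
    - [1,[72,0,0],0]
    - [1,[80,0,0],0]
    - [1,[88,0,0],0]
    - [1,[95,0,0],0]
    - [1,[101,0,0],0]
    - [1,[107,0,0],0]
    - [1,[112,0,0],0]
    - [1,[116,0,0],0]
    - [1,[119.5,0,0],0]
    - [1,[122.5,0,0],0]
    - [1,[122.5,0,0],0]

```text
clock: 83.0
position: [0.5684, 0.2098, 0.217]
orientation: [[1.0, 0.014, -0.007], [0.014, -1.0, -0.002], [-0.007, 0.002, -1.0]]
wrist_force: [-16.9, -6.7, 15.3]
grip_width: 0.0211
```

Request:
arm_command:
  increments:
    - [-0.2,[0,0,0],0]
    - [-0.2,[0,0,0],0]
    - [-0.2,[0,0,0],0]
    - [-0.2,[0,0,0],0]
    - [-0.2,[0,0,0],0]
    - [-0.2,[0,0,-5],0]
    - [-0.2,[0,0,-20],0]
    - [-0.2,[0,0,-40],0]
    - [-0.2,[0,0,-60],0]
    - [-0.2,[0,0,-80],0]
    - [-0.2,[0,0,-100],0]
    - [-0.2,[0,0,-120],0]
    - [-0.2,[0,0,-140],0]
    - [-0.2,[0,0,-160],0]
    - [-0.2,[0,0,-180],0]
    - [-0.2,[0,0,-180],0]
    - [-0.2,[0,0,-180],0]

```text
clock: 84.7
position: [0.5694, 0.21, 0.3969]
orientation: [[1.0, 0.013, 0.001], [0.013, -1.0, 0.0], [0.001, -0.0, -1.0]]
wrist_force: [-0.4, -0.1, -0.0]
grip_width: 0.0526
```

```bash
python3 - <<'E'
from h import *
s=observe();print(np.round(s["position"],4),s["wrist_force"],s["grip_width"])
d=snapshot("wrist");c=cam(d,s);crop(d["color"],150,0,280,300,2,"pics/w25.png")
d=snapshot("side");crop(d["color"],130,140,220,150,3.6,"pics/s25.png")
d=snapshot("scene");crop(d["color"],100,110,400,230,2,"pics/c25.png")
E
```

```text
[0.5694 0.21   0.3969] [-0.42387525 -0.08975925 -0.00577423] 0.05262571013702561
```

View pics/w25.png

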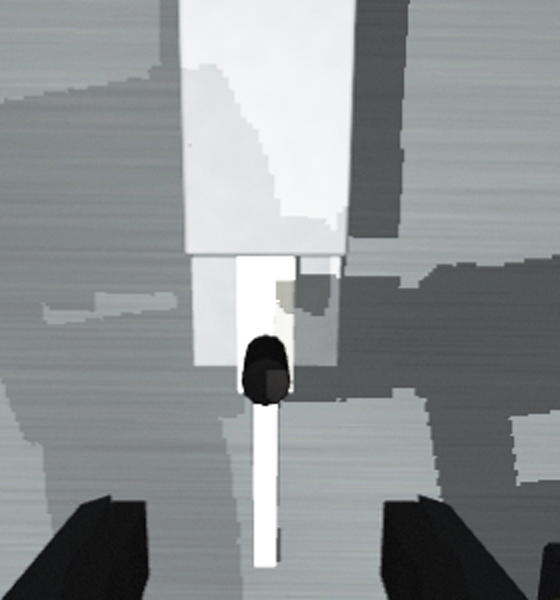

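View pics/s25.png

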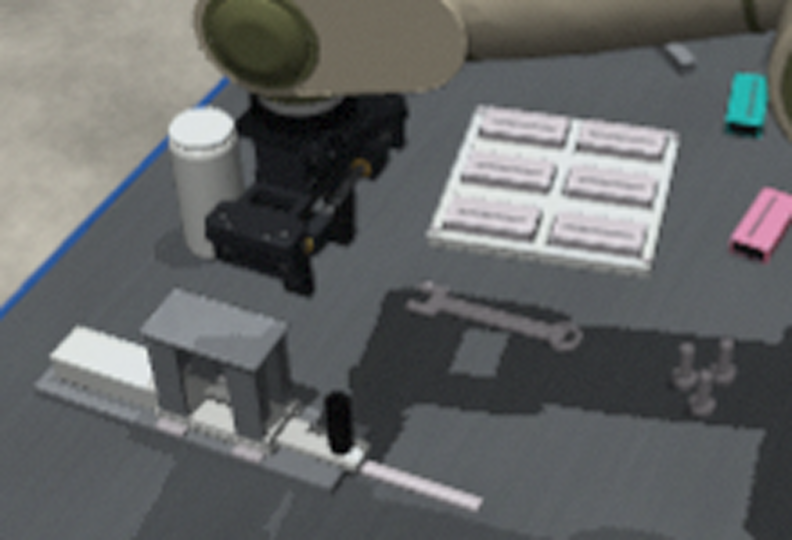

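View pics/c25.png

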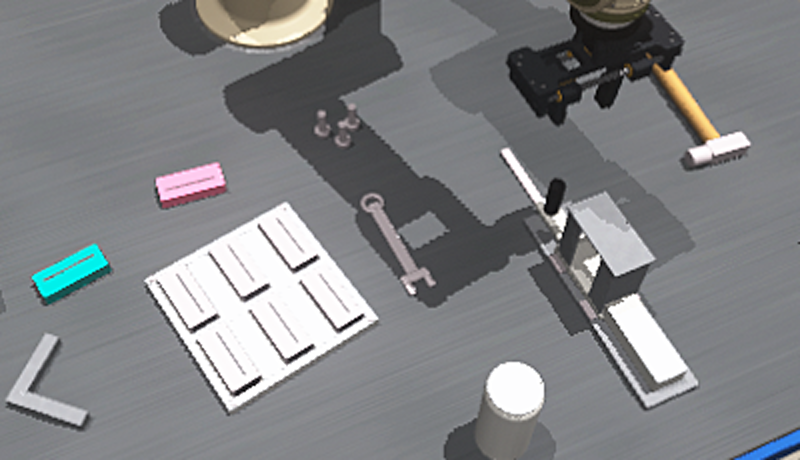

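```bash
python3 - <<'E'
from h import *
from station import close_job
s=observe();d=snapshot("wrist");c=cam(d,s)
print("handle",plane(c,np.array([[266,384]])/2+[150,0],.08))
d=snapshot("scene");c=cam(d);im=d["color"]
crop(im,165,205,130,115,6,"pics/c26.png")
E
```

```text
handle [[0.5666163  0.20856768 0.08      ]]
```

View pics/c26.png

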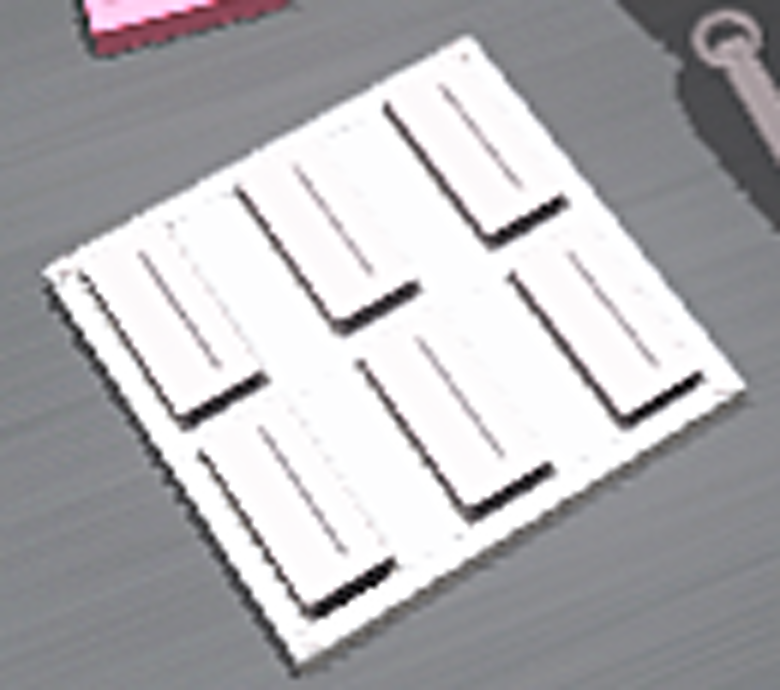

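All six stubs look alike in height and seating. The handle is back within 1 mm of its home position, and the arm is clear of everything.

```bash
python3 -c "
from station import close_job
print(close_job())"
```

```text
the job is handed in; nothing more can be done
None
```

I filled the four empty pockets, drawing one stub at a time with the shuttle, then pushed the empty shuttle home and handed the job in. The clock read about 85 s against the 210 s limit.

- **Stubs:** in the last pictures all six stubs lie flat at the same height as the two that were there from the start. I judged this by eye and did not measure each stub's final centre. Each one went to about 1 mm above the pocket floor without touching the rim before I released it.
- **Shuttle:** it reached its end stop at about 17 N. The handle measured within 1 mm of its starting position, at (0.5666, 0.2086) against (0.5673, 0.2087).
- **Other things on the bench:** the wrench, hammer and square look undisturbed in the pictures. I did not measure their positions.
- **Forces and grip:** nothing I read exceeded about 26 N at the wrist, and I saw no slip in the grip.

Camera estimates of the rack position differed by 1–2 mm. I corrected this at the first pocket using close-up pictures. No check failed.

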